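# Drag the stuck key out of the T-slot with the extending hook

## Task

A flat steel key is stuck deep in the T-slot of the cast-iron plate. Take the extending hook from its wooden stand, reach down through the narrow slot behind the key until you feel the floor, and gently drag the key past the spring balls until all of it lies out on the open apron in front of the slot; then hang the hook upright in its stand again. Use only the hook on the key, never force the hook against the plate or the key (25 N at most), do not lean the gripper on the plate, and leave the other things where they are.

Things in the scene. Friction and masses are not known exactly. Their poses are not given: they have to be found in the camera images.
- plate: Dark cast-iron plate, fixed. Origin on the bench top straight below the slot's open mouth; +x runs along the slot away from the mouth, z up. Block from x = 0 to 180 mm, 120 mm wide (y -60 to 60), top 51 mm above the bench. A T-slot, open from above, runs along its middle (y = 0) from the mouth at x = 0 to a blind end at x = 160 mm.
- slot_mouth (a point): Centre of the slot's mouth on the channel floor, 20 mm above the bench; axes as the plate's. T-slot section: at the top a slit 13 mm wide going down 20 mm; below it a channel 24 mm wide and 11 mm high with a flat floor 20 mm above the bench.
- balls (a point): Middle of the channel between two sprung steel balls, 16 mm inside the mouth. They stand 2.5 mm out of the channel's side walls and hold the key back: dragging the key past them takes about 4 N, briefly up to 8 N; elsewhere it slides with less than 2 N.
- apron (a point): Middle of the open apron in front of the mouth, at its surface: a flat tray level with the channel floor (20 mm above the bench), reaching 79 mm out from the mouth, 110 mm wide, with rims 8 mm high at its sides and front end.
- key: The stuck steel key: flat bar 44 x 22 x 7 mm, about 55 g, flat on the channel floor, too wide to come up through the slit. Origin at the centre of its underside, x along its 44 mm length and the slot (away from the mouth). Its centre starts 50 to 90 mm inside the mouth, with free channel behind. It is out when its rear end is clear of the mouth by 2 mm or more.
- stand: Wooden stand for the hook, fixed: square tube 66 x 66 mm, 125 mm high, with a square well 40 x 40 mm open at the top and 117 mm deep, on a 100 x 100 x 8 mm foot. Origin at the centre of its underside, z up.
- stand_top (a point): Centre of the stand's open top, 125 mm above the bench. With the hook hanging in the stand, its point pick_grip is 40 mm above this point.
- pick_grip (a point): Middle of the handle of the extending hook (about 140 g), which hangs upright in the stand; z up. Handle: black upright bar, 20 x 20 mm across (sides along its x and y), from 35 mm below to 30 mm above this point.
- pick_collar (a point): Underside of the hook's square collar (50 x 50 x 5 mm), 40 mm below pick_grip; it rests on the stand's rim.
- pick_tube_end (a point): Lower end of the hook's 10 mm tube, 35 mm below the collar. From it hangs a 5 mm rod with a 5 mm thick toe bent to the hook's own -x, its end 14.5 mm from the axis. Underside of toe 50 to 75 mm below this point: how far the rod is drawn out varies and is not measured; it holds to 60 N. To catch the key the toe must point to the mouth, its underside under 5 mm off the floor; higher, it slips over.
- spare: spare flat key lying on top of the plate, same size as the stuck one (44 x 22 x 7 mm). Leave alone.
- bearing: steel ring 36 mm across, 12 mm high, on top of the plate. Leave alone.
- jar: glass jar 68 mm across, 90 mm high, at the back of the bench. Leave alone.
- wrench: wrench lying at the back of the bench. Leave alone.
- driver: screwdriver lying on the left of the bench. Leave alone.
- can: grey can 60 mm across, 120 mm high, on the right of the bench. Leave alone.
- flange: dark steel flange, 70 mm across, 30 mm high, on the right of the bench. Leave alone.

How it is judged:
On the way, in this order (a step that is already met when the one before it is completed fails the run):
1. the hook is taken out of the stand (horizontal distance between pick_grip and stand_top above 0.08 m), for 0.1 s.
2. the key lies wholly out of the slot, on the apron (x of key in the frame of plate between -0.08 and -0.024 m and z of key in the frame of plate between 0.017 and 0.024 m and y of key in the frame of plate between -0.05 and 0.05 m), for 0.2 s.
At the end, for the whole second after the job is handed in: The key lies flat on the apron, its whole length out of the slot (rear end at least 2 mm clear of the mouth), and the hook hangs in its stand again: collar down on the rim (to about 5 mm), handle within 20 mm of the stand's axis and upright within 7 degrees; both at rest (all of step 2 and horizontal distance between pick_grip and stand_top below 0.02 m and z of pick_grip in the frame of stand_top between 0.035 and 0.046 m and angle between pick_grip's own z axis and vertical below 0.12 rad and linear speed of key below 0.01 m/s and linear speed of pick below 0.02 m/s); the robot touches nothing.
It fails at once if the hook presses on the slotted plate with more than 25 N (contact force between pick and plate above 25 N).
It fails at once if the hook pulls or presses on the stuck key with more than 25 N (contact force between pick and key above 25 N).
It fails at once if the gripper touches the stuck key (contact force between the arm and key above 0.3 N).
It fails at once if the gripper or arm bears on the slotted plate with more than 5 N (contact force between the arm and plate above 5 N).
It fails at once if one of the other things is shifted by more than 20 mm (distance of any of spare, bearing, jar, wrench, driver, can, flange from where it was at the start of the episode above 0.02 m).
It also fails if it takes over 67 s, if anything falls off the work surface, if the arm or the gripper's body presses on something with over 40 N, if the wrist force passes 120 N, or if a joint passes its speed limit or range.

## Robot

A 6-joint arm with a two-finger parallel gripper is mounted at the origin on the work surface. World frame = base frame: x ahead of the robot, y to its left, z up, the work surface at z = 0. Lengths are in m, angles in rad, forces in N, time in s.
With the tool pointing down it reaches from about 0.3 to 1 m from the base axis. Payload 5.1 kg.
Tool frame: the origin (TCP) lies midway between the tips of the shut fingers; the grasp point (between the pads) lies bot.pinch_z behind it (bot.pinch_z is the distance from the TCP to the grasp point, in m); z points along the fingers, y is the direction in which the jaws open and shut (so a half turn about z gives the same grasp; the last joint's range is limited). The gripper opens to 95 mm and grips with 3 to 60 N. Pads are 20 mm wide; open, the fingers measure 119 mm over their backs; the gripper's body (75 mm by 180 mm) begins 59 mm behind the grasp point.
Start: joints at [1.109, 0.124, 1.65, -0, 1.367, -0.083], TCP at [0.24, 0.604, 0.215] pointing down, gripper open.
Joint ranges: [-2.61, 2.61], [-1.02, 2.33], [0.03, 2.71], [-1.35, 4.49], [0.32, 2.68], [-2.91, 2.91]. Speed limits (rad/s): [2.57, 2.57, 3.14, 3.14, 3.14, 3.14].

## Interface

Orientations are given as a 3x3 rotation matrix whose columns are the frame's x, y, z axes.
In Python, from plant import bot gives the robot as it stands.
- The arm moves only by the tool send_rows, never from a script. Its arguments are lists of equal length, an entry for each row: "delta_pos": the shift along the tool's x, y, z in mm, a list of three; "spin": the turn about the tool's z in rad; "fingers": the opening, from 0 (shut) to 1 (fully open). A call has 1 to 12 rows; each row is the pose to reach, as a shift and turn from the pose commanded when the call began, along the tool's axes at that moment; what a row does not reach only later rows make up. A row lasts 1/12 s, in which the tool goes at most 41.7 mm and 7.16 degrees, less where a joint would pass 70% of its speed; a pose out of reach is approached as far as the arm can. A call with a gripper value outside its range is refused whole. The fingers move at their own pace and stop on an object; "grip_force" is the grip in N (left out, the last holds). Time passes only in rows, so rows that repeat a pose let the fingers close. It gives the time, the measured TCP pose, the force and the opening at its end, in the units of the state.
- bot.state(): the state, without advancing time (a new reading comes with each control period).
- bot.read_camera(name): name is "side" or "top" or "wrist"; returns a dict with "image" (420x560x3 uint8, red, green, blue), "range_z" (420x560 float32, m along the optical axis (not along the pixel's ray), 0 where there is no reading), "intrinsics" (3x3 intrinsics, pixels), "k1" (the pictures are not rectified: a ray, as slopes to the right and down, at radius r is drawn at 1 + k1 r^2 times it, then the intrinsics apply), "rvec" (rotation vector, rad) and "tvec" (3), from world to camera coordinates, as OpenCV has them. Camera axes: x right, y down, z forward; pixel columns grow to the right and rows downward; lengths in m; the calibration is good to about 2 mm. A picture is of the moment at which its call begins.
- bot.hand_in(): hands the job in, once; it reports no verdict.
The state is a dict: "t": time; "joint_positions": joint angles; "qd": joint speeds; "joint_efforts": joint torques, N m; "tcp_pos": TCP position; "tool_rot": TCP orientation; "ft_force": force on the tool from outside, world axes, zero at the start; "ft_torque": the same for the moment, N m; "width": finger opening in m.
Only numpy, scipy, OpenCV 4.12 (cv2) and the standard library are available. Lean on these libraries where they do the work, as an engineer would, in place of code of your own. Each camera call takes 0.05 s, during which the arm holds its last target.

## Working session

There is one attempt and no reset: what is moved stays moved. The work goes in short steps, Python scripts to look and compute and a tool call to move; the robot and the scene stay as the last step left them, time stands still between calls to the robot, and variables do not carry over. Pictures are saved under pics/ and viewed, and the job is handed in when it is done.

Besides the shell and the picture viewer there is one more tool, called after ">>>" as name(argument=value, ...), one argument or row to a line, values as JSON. send_rows: Moves the arm, as the interface text tells. Its arguments: {"type":"object","properties":{"delta_pos":{"type":"array","items":{"type":"array","items":{"type":"number"}}},"spin":{"type":"array","items":{"type":"number"}},"fingers":{"type":"array","items":{"type":"number"}},"grip_force":{"type":"number"}},"required":["delta_pos","spin","fingers"]}

```bash
mkdir -p pics; ls
cat > h.py <<'E'
import numpy as np, cv2
from plant import bot
def cam(n):
    d=bot.read_camera(n); d['K']=np.array(d['intrinsics']); d['R']=cv2.Rodrigues(np.array(d['rvec'],float))[0]; d['t']=np.array(d['tvec'],float).ravel(); return d
def save(d,f): cv2.imwrite('pics/'+f,cv2.cvtColor(d['image'],cv2.COLOR_RGB2BGR))
def slopes(d,uv):
    uv=np.atleast_2d(np.array(uv,float)); K=d['K']
    p=np.c_[(uv[:,0]-K[0,2])/K[0,0],(uv[:,1]-K[1,2])/K[1,1]]
    q=p.copy()
    for _ in range(20): q=p/(1+d['k1']*(q**2).sum(1,keepdims=True))
    return q
def onplane(d,uv,z):
    q=slopes(d,uv); r=np.c_[q,np.ones(len(q))]@d['R']; c=-d['R'].T@d['t']
    s=(z-c[2])/r[:,2]; return c+r*s[:,None]
def points(d,uv):
    uv=np.atleast_2d(np.array(uv)).astype(int); z=d['range_z'][uv[:,1],uv[:,0]].astype(float)
    q=slopes(d,uv); return (np.c_[q*z[:,None],z]-d['t'])@d['R']
def project(d,P):
    P=np.atleast_2d(P)@d['R'].T+d['t']; q=P[:,:2]/P[:,2:]; q=q*(1+d['k1']*(q**2).sum(1,keepdims=True))
    return q*[d['K'][0,0],d['K'][1,1]]+d['K'][:2,2]
E
python3 - <<'E'
from h import *
np.set_printoptions(precision=4,suppress=True)
for n in ['side','top','wrist']:
    d=cam(n); save(d,n+'0.png'); print(n,-d['R'].T@d['t'],d['K'][0,0],d['k1'])
s=bot.state(); print({k:np.round(v,4) for k,v in s.items()}, bot.pinch_z)
E
```

```text
pics
side [ 0.0668 -0.6503  1.0422] 472.00527812420063 0.01136927116766115
top [ 0.3638 -0.0206  1.2788] 405.8293040057145 -0.024344511310126164
wrist [0.1661 0.6339 0.382 ] 361.7733710891912 -0.03678129579763829
{'t': np.float64(0.15), 'joint_positions': array([ 1.1094,  0.1244,  1.6513, -0.    ,  1.3675, -0.0826]), 'qd': array([-0.0009, -0.0037, -0.0049, -0.0027,  0.0002, -0.0009]), 'joint_efforts': array([ -0.0004, -41.8196, -36.0469,   0.0775,   0.0469,  -0.0001]), 'tcp_pos': array([0.2402, 0.6035, 0.2137]), 'tool_rot': array([[-0.9291,  0.3698, -0.0007],
       [ 0.3698,  0.9291, -0.0014],
       [ 0.0001, -0.0016, -1.    ]]), 'ft_force': array([-0.7228, -0.8404, -0.2758]), 'ft_torque': array([ 0.0289,  0.0368, -0.0196]), 'width': np.float64(0.0952)} 0.0188
```

View pics/side0.png

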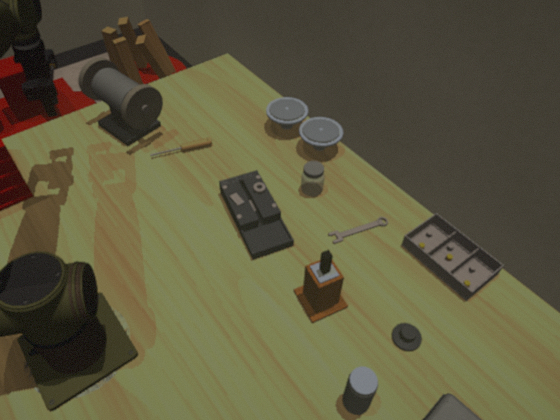

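View pics/top0.png

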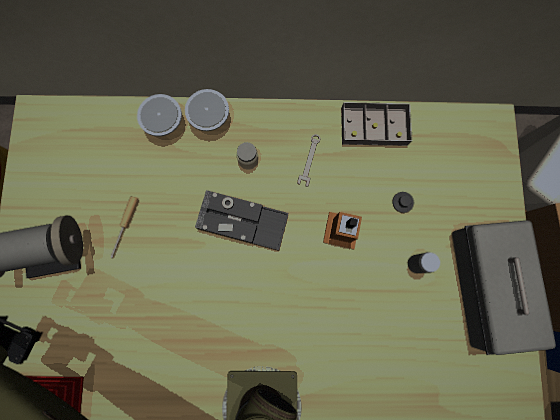

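View pics/wrist0.png

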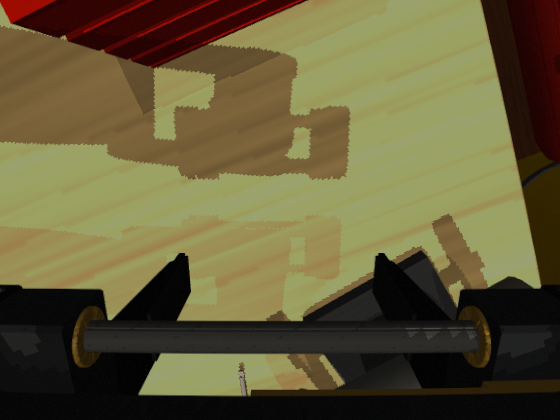

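Run:
```python
import cv2,numpy as np
t=cv2.imread('pics/top0.png');s=cv2.imread('pics/side0.png')
def f(i,x0,y0,x1,y1,k,n):
    c=cv2.resize(i[y0:y1,x0:x1],None,fx=k,fy=k,interpolation=cv2.INTER_CUBIC); c=np.clip(255*(c/255.)**0.6,0,255).astype(np.uint8)
    cv2.imwrite('pics/'+n,c); print(c.shape)
f(t,185,180,300,260,6.5,'t_plate.png'); f(t,315,200,375,260,9,'t_stand.png')
f(s,210,160,300,265,5.5,'s_plate.png'); f(s,285,240,355,325,6,'s_stand.png')
```

```text
(520, 748, 3)
(540, 540, 3)
(578, 495, 3)
(510, 420, 3)
```

View pics/t_plate.png

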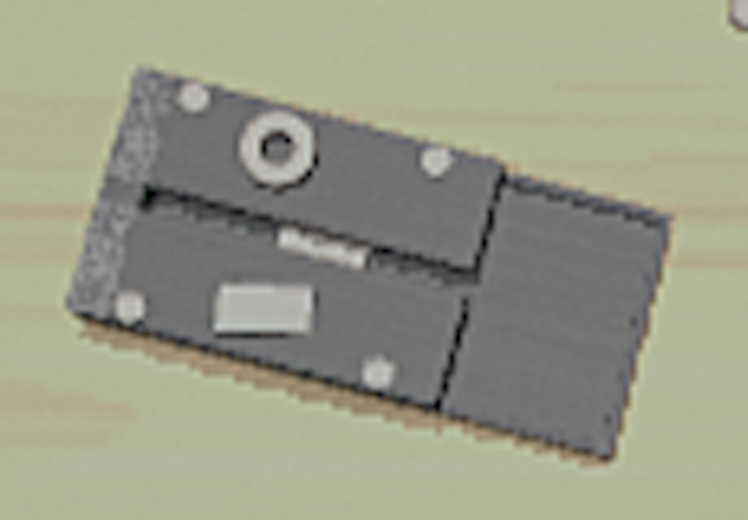

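View pics/t_stand.png

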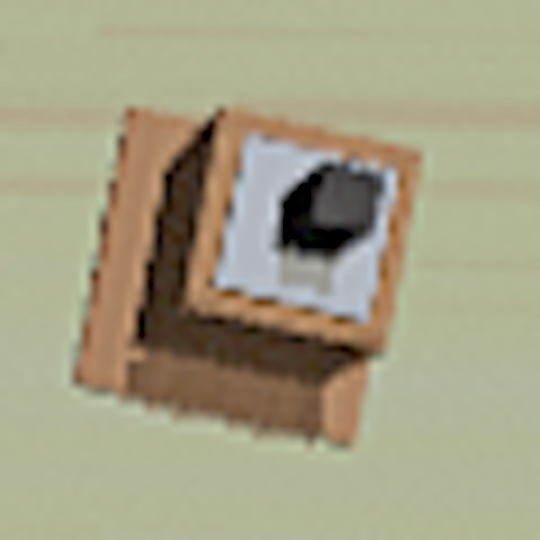

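View pics/s_plate.png

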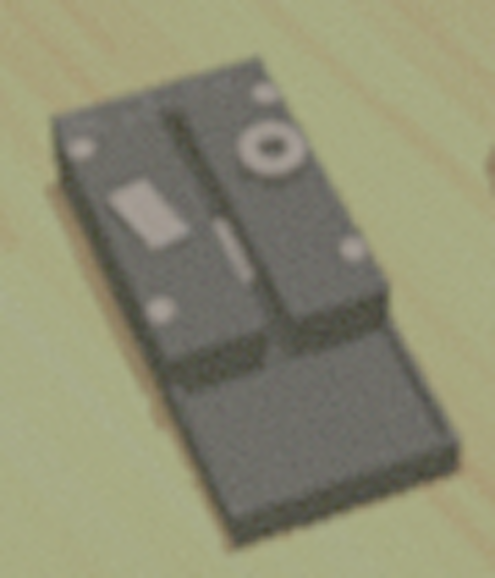

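View pics/s_stand.png

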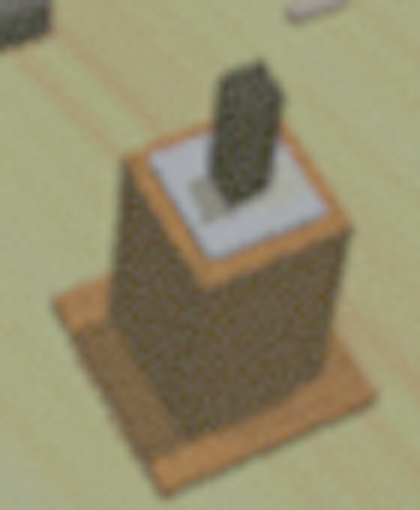

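Run:
```python
from h import *
np.set_printoptions(precision=4,suppress=True)
t=cam('top'); s=cam('side')
def u(l,x0,y0,k): return (np.array(l,float)+0.5)/k-0.5+[x0,y0]
pc=u([(143,68),(68,312),(500,170),(440,408)],185,180,6.5)
print('block top',onplane(t,pc,.051))
pk=u([(280,235),(367,262),(367,250),(280,228)],185,180,6.5); print('key px top',onplane(t,pk,.027))
sl=u([(148,195),(475,275)],185,180,6.5); print('slit',onplane(t,sl,.051))
print('block top side',onplane(s,u([(52,118),(260,58),(170,362),(388,292)],210,160,5.5),.051))
print('key side',onplane(s,u([(212,218),(245,283),(225,215),(255,270)],210,160,5.5),.027))
print('stand top t',onplane(t,u([(225,108),(422,152),(385,352),(190,310)],315,200,9),.125))
print('collar t',onplane(t,u([(248,132),(398,168),(368,322),(218,288)],315,200,9),.130))
print('handle t',onplane(t,u([(325,165),(385,175),(372,230),(315,220)],315,200,9),.195))
print('patch t',onplane(t,u([(283,262),(330,262),(328,292),(283,282)],315,200,9),.130))
print('stand top s',onplane(s,u([(125,158),(208,285),(350,228),(272,108)],285,240,6),.125))
print('foot s',onplane(s,u([(52,300),(165,495),(378,395)],285,240,6),.008))
print('patch s',onplane(s,u([(205,195)],285,240,6),.130))
```

```text
block top [[0.64   0.1825 0.051 ]
 [0.5226 0.2124 0.051 ]
 [0.593  0.0118 0.051 ]
 [0.48   0.0376 0.051 ]]
key px top [[0.5643 0.1173 0.027 ]
 [0.5518 0.0752 0.027 ]
 [0.5576 0.0754 0.027 ]
 [0.5677 0.1174 0.027 ]]
slit [[0.5787 0.1775 0.051 ]
 [0.5427 0.0226 0.051 ]]
block top side [[0.5263 0.2083 0.051 ]
 [0.6409 0.1788 0.051 ]
 [0.4818 0.0341 0.051 ]
 [0.5942 0.0054 0.051 ]]
key side [[0.5645 0.1172 0.027 ]
 [0.5521 0.0703 0.027 ]
 [0.5712 0.1149 0.027 ]
 [0.5614 0.0744 0.027 ]]
stand top t [[ 0.5653 -0.2163  0.125 ]
 [ 0.5518 -0.2796  0.125 ]
 [ 0.4873 -0.266   0.125 ]
 [ 0.4999 -0.204   0.125 ]]
collar t [[ 0.5567 -0.2227  0.13  ]
 [ 0.5457 -0.2706  0.13  ]
 [ 0.4962 -0.2598  0.13  ]
 [ 0.5064 -0.2122  0.13  ]]
handle t [[ 0.5361 -0.2344  0.195 ]
 [ 0.5333 -0.2525  0.195 ]
 [ 0.5165 -0.2481  0.195 ]
 [ 0.5193 -0.231   0.195 ]]
patch t [[ 0.515  -0.2331  0.13  ]
 [ 0.5152 -0.2481  0.13  ]
 [ 0.5056 -0.2472  0.13  ]
 [ 0.5086 -0.2329  0.13  ]]
stand top s [[ 0.5023 -0.2072  0.125 ]
 [ 0.4907 -0.2696  0.125 ]
 [ 0.5502 -0.2834  0.125 ]
 [ 0.5634 -0.2241  0.125 ]]
foot s [[ 0.4878 -0.1868  0.008 ]
 [ 0.4676 -0.2838  0.008 ]
 [ 0.5662 -0.3026  0.008 ]]
patch s [[ 0.5135 -0.241   0.13  ]]
```

```bash
cat >> h.py <<'E'
def goal(x,y,z,yaw=None):
    s=bot.state(); R=np.array(s['tool_rot']); p=np.array(s['tcp_pos'])
    d=R.T@(np.array([x,y,z])-p)*1000
    cur=np.degrees(np.arctan2(R[1,1],R[0,1]))
    sp=0 if yaw is None else np.radians((cur-yaw+180)%360-180)
    print('delta mm',np.round(d,1),'spin',round(sp,4),'cur yaw',round(cur,2),'pos',np.round(p,4),'F',np.round(s['ft_force'],1),np.round(s['ft_torque'],2),'w',round(float(s['width']),4),'t',round(float(s['t']),2))
    print('tilt z',np.round(R[:,2],4),'q',np.round(s['joint_positions'],3))
E
python3 -c "
from h import *
goal(.526,-.243,.30,-12)"
```

```text
delta mm [-578.6 -681.1  -85.3] spin 1.4014 cur yaw 68.3 pos [0.2403 0.6037 0.2141] F [ 0.5  0.4 -0.6] [-0.04 -0.03 -0.03] w 0.095 t 0.25
tilt z [-4.e-04 -9.e-04 -1.e+00] q [ 1.109  0.124  1.651 -0.     1.367 -0.083]
```

>>> send_rows(
  delta_pos=[
    [-24,-28,-20],
    [-48,-57,-40],
    [-72,-85,-60],
    [-97,-113,-85],
    [-121,-142,-85],
    [-145,-170,-85],
    [-169,-198,-85],
    [-193,-227,-85],
    [-217,-255,-85],
    [-242,-283,-85],
    [-266,-312,-85],
    [-290,-340,-85],
  ],
  spin=[0.11,0.22,0.33,0.44,0.55,0.66,0.77,0.88,0.99,1.1,1.21,1.32],
  fingers=[1,1,1,1,1,1,1,1,1,1,1,1],
  grip_force=60,
)

```text
t: 1.25
tcp_pos: [0.3841, 0.179, 0.2998]
tool_rot: [[0.133, 0.991, 0.001], [0.991, -0.133, 0.0], [0.0, 0.001, -1.0]]
ft_force: [0.9, 0.5, -0.3]
width: 0.0952
```

```bash
python3 -c "
from h import *
goal(.526,-.243,.30,-12)"
```

```text
delta mm [-3.994e+02  1.966e+02 -2.000e-01] spin 0.0763 cur yaw -7.63 pos [0.3841 0.179  0.2998] F [ 0.9  0.5 -0.3] [-0.06  0.01 -0.02] w 0.0952 t 1.25
tilt z [ 8.e-04  2.e-04 -1.e+00] q [ 0.309 -0.441  2.008 -0.     1.573  0.442]
```

>>> send_rows(
  delta_pos=[
    [-34,16,0],
    [-67,33,0],
    [-100,49,0],
    [-133,65,0],
    [-167,82,0],
    [-200,98,0],
    [-233,114,0],
    [-267,131,0],
    [-300,147,0],
    [-333,163,0],
    [-366,180,0],
    [-399,197,0],
  ],
  spin=[0.01,0.02,0.03,0.04,0.05,0.06,0.07,0.076,0.076,0.076,0.076,0.076],
  fingers=[1,1,1,1,1,1,1,1,1,1,1,1],
)

```text
t: 2.25
tcp_pos: [0.5287, -0.2421, 0.2995]
tool_rot: [[0.203, 0.979, 0.0], [0.979, -0.203, 0.0], [0.0, 0.0, -1.0]]
ft_force: [1.1, -0.2, -0.4]
width: 0.0951
```

>>> send_rows(
  delta_pos=[
    [0,0,0],
    [0,0,0],
  ],
  spin=[0,0],
  fingers=[1,1],
)

```text
t: 2.42
tcp_pos: [0.5284, -0.2414, 0.2986]
tool_rot: [[0.205, 0.979, -0.002], [0.979, -0.205, 0.001], [0.001, -0.002, -1.0]]
ft_force: [0.1, 0.7, 0.4]
width: 0.0949
```

```bash
python3 -c "
from h import *
goal(.526,-.243,.146,-12)
d=cam('wrist'); save(d,'wrist1.png'); print(-d['R'].T@d['t'],d['R'])
print(project(d,[[.5263,-.242,.195],[.526,-.242,.13]]))
"
```

```text
delta mm [ -2.2  -1.7 152.6] spin 0.0028 cur yaw -11.84 pos [ 0.5284 -0.2414  0.2986] F [0.1 0.7 0.4] [-0.08  0.06  0.02] w 0.0949 t 2.42
tilt z [-0.0017  0.0013 -1.    ] q [-0.521 -0.066  1.704  0.     1.505 -0.315]
[ 0.54651108 -0.16204722  0.46716761] [[ 0.97881606 -0.20473358 -0.00180978]
 [-0.19573091 -0.93829529  0.2851164 ]
 [-0.06007101 -0.27872228 -0.95849119]]
[[277.46336897 219.31690977]
 [277.94805703 199.72629477]]
```

View pics/wrist1.png

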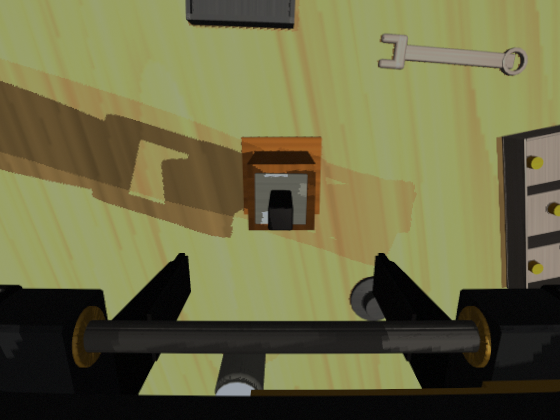

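>>> send_rows(
  delta_pos=[
    [0,0,25],
    [-1,0,50],
    [-1,0,75],
    [-1,0,100],
    [-1,0,122],
    [-1,0,138],
    [-1,0,149],
    [-1,0,152],
    [-1,0,152],
  ],
  spin=[0,0,0,0,0,0,0,0,0],
  fingers=[1,1,0.8,0.7,0.6,0.5,0.5,0.45,0.4],
)

```text
t: 3.22
tcp_pos: [0.5281, -0.24, 0.1474]
tool_rot: [[0.201, 0.979, -0.001], [0.979, -0.201, 0.001], [0.0, -0.001, -1.0]]
ft_force: [-0.5, 0.1, -0.1]
width: 0.0536
```

>>> send_rows(
  delta_pos=[
    [0,0,0],
    [0,0,0],
    [0,0,0],
    [0,0,0],
    [0,0,0],
    [0,0,0],
    [0,0,0],
    [0,0,0],
  ],
  spin=[0,0,0,0,0,0,0,0],
  fingers=[0.3,0.25,0.22,0.18,0.1,0,0,0],
  grip_force=60,
)

```text
t: 3.88
tcp_pos: [0.5286, -0.2414, 0.1484]
tool_rot: [[0.203, 0.979, 0.001], [0.979, -0.203, -0.001], [-0.0, 0.001, -1.0]]
ft_force: [-1.6, -0.3, 3.3]
width: 0.0197
```

```bash
python3 -c "
from h import *
goal(.526,-.243,.146,-12)
d=cam('top'); save(d,'top1.png'); d=cam('side'); save(d,'side1.png')
"
```

```text
delta mm [-2.1 -2.2  2.4] spin 0.0054 cur yaw -11.69 pos [ 0.5286 -0.2414  0.1484] F [-1.6 -0.3  3.3] [-0.03  0.31 -0.02] w 0.0197 t 3.88
tilt z [ 6.e-04 -5.e-04 -1.e+00] q [-0.521  0.023  1.871 -0.     1.247 -0.316]
```

>>> send_rows(
  delta_pos=[
    [0,0,-8],
    [0,0,-25],
    [0,0,-45],
    [0,0,-65],
    [0,0,-85],
    [0,0,-105],
    [0,0,-125],
    [0,0,-145],
    [0,0,-165],
    [0,0,-182],
    [0,0,-190],
    [0,0,-190],
  ],
  spin=[0,0,0,0,0,0,0,0,0,0,0,0],
  fingers=[0,0,0,0,0,0,0,0,0,0,0,0],
)

```text
t: 4.98
tcp_pos: [0.529, -0.2414, 0.3398]
tool_rot: [[0.203, 0.979, 0.003], [0.979, -0.203, -0.002], [-0.001, 0.003, -1.0]]
ft_force: [0.7, 0.3, -0.6]
width: 0.02
```

```bash
python3 -c "
from h import *
goal(.57,.147,.338,76)
d=cam('side'); save(d,'side2.png'); P=np.array([[.528,-.242,.357],[.528,-.242,.317],[.528,-.242,.282],[.528,-.242,.23],[.528,-.242,.207]]);p=project(d,P);print(p)
c=p[2].astype(int); im=cv2.imread('pics/side2.png')[max(c[1]-70,0):c[1]+70,c[0]-50:c[0]+50]
print(c)
im=cv2.resize(im,None,fx=4,fy=4,interpolation=cv2.INTER_CUBIC); cv2.imwrite('pics/side2c.png',np.clip(255*(im/255.)**.6,0,255).astype(np.uint8))
"
```

```text
delta mm [388.7 -38.5   1.3] spin -1.5304 cur yaw -11.69 pos [ 0.529  -0.2414  0.3398] F [ 0.7  0.3 -0.6] [-0.1   0.04  0.03] w 0.02 t 4.98
tilt z [ 0.0031 -0.0017 -1.    ] q [-0.52  -0.078  1.648  0.     1.568 -0.317]
[[333.70648919 203.88940888]
 [331.70248133 217.0938394 ]
 [330.05138631 227.97777514]
 [327.75793289 243.10338757]
 [326.7994209  249.4274055 ]]
[330 227]
```

View pics/side2c.png

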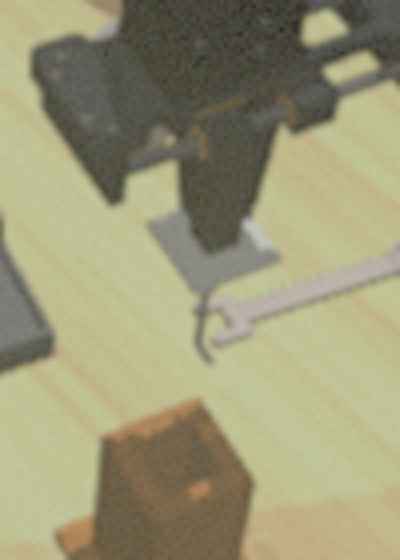

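```bash
python3 -c "
from h import *
d=cam('side'); s=bot.state();p=np.array(s['tcp_pos'])
g=p+[0,0,.0168]
R=np.array(s['tool_rot']);y=R[:,1];x=R[:,0]
for L in (50,62,75):
  b=g-[0,0,.075+L/1000]
  P=[b]+[b+.0145*v for v in (y,-y,x,-x)]
  print(L,np.round(((project(d,P)-[280,157])+.5)*4-.5,0).tolist())
print(np.round((project(d,[g-[0,0,.04],g-[0,0,.075]])-[280,157])*4,0))
"
```

```text
50 [[191.0, 346.0], [214.0, 337.0], [168.0, 356.0], [178.0, 327.0], [205.0, 366.0]]
62 [[189.0, 360.0], [212.0, 350.0], [166.0, 369.0], [176.0, 340.0], [203.0, 379.0]]
75 [[187.0, 374.0], [210.0, 364.0], [164.0, 383.0], [174.0, 354.0], [200.0, 393.0]]
[[205. 244.]
 [198. 287.]]
```

>>> send_rows(
  delta_pos=[
    [0,0,15],
    [0,0,40],
    [0,0,65],
    [0,0,90],
    [0,0,115],
    [0,0,140],
    [0,0,160],
    [0,0,175],
    [0,0,184],
    [0,0,189],
    [0,0,190],
    [0,0,190],
  ],
  spin=[0,0,0,0,0,0,0,0,0,0,0,0],
  fingers=[0,0,0,0,0,0,0,0,0,0,0,0],
)

```text
t: 6.08
tcp_pos: [0.5278, -0.2408, 0.1483]
tool_rot: [[0.202, 0.979, -0.001], [0.979, -0.202, 0.001], [0.0, -0.001, -1.0]]
ft_force: [-4.4, 1.9, 7.4]
width: 0.0194
```

>>> send_rows(
  delta_pos=[
    [0,0,0],
    [0,0,0],
    [0,0,0],
    [0,0,0],
    [0,0,-20],
    [0,0,-50],
    [0,0,-75],
    [0,0,-75],
  ],
  spin=[0,0,0,0,0,0,0,0],
  fingers=[0.25,0.35,0.5,0.6,0.6,0.6,0.6,0.6],
)

```text
t: 6.75
tcp_pos: [0.531, -0.2426, 0.2291]
tool_rot: [[0.203, 0.979, 0.009], [0.979, -0.203, -0.005], [-0.003, 0.01, -1.0]]
ft_force: [0.9, -0.3, 1.0]
width: 0.0569
```

```bash
python3 -c "
from h import *
goal(.528,-.2415,.148,78.3)
d=cam('wrist'); save(d,'wrist3.png'); print(project(d,[[.528,-.2415,.195]]))
"
```

```text
delta mm [ 0.7 -3.9 81.1] spin -1.5706 cur yaw -11.69 pos [ 0.531  -0.2426  0.2291] F [ 0.9 -0.3  1. ] [-0.06 -0.04 -0.04] w 0.0569 t 6.75
tilt z [ 0.0088 -0.005  -0.9999] q [-0.52  -0.037  1.792  0.     1.376 -0.316]
[[273.45741457 250.35867821]]
```

View pics/wrist3.png

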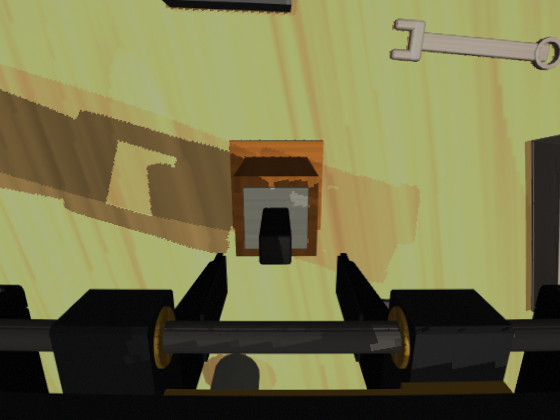

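>>> send_rows(
  delta_pos=[
    [0,0,0],
    [0,0,0],
    [0,0,0],
    [0,0,0],
    [0,0,0],
    [0,0,0],
    [0,0,0],
    [0,0,0],
    [0,0,0],
    [0,0,0],
    [0,0,0],
    [0,0,0],
  ],
  spin=[-0.12,-0.24,-0.36,-0.48,-0.6,-0.72,-0.84,-0.96,-1.08,-1.2,-1.32,-1.44],
  fingers=[0.8,0.8,0.8,0.8,0.8,0.8,0.8,0.8,0.8,0.8,0.8,0.8],
)

```text
t: 7.8
tcp_pos: [0.5276, -0.2407, 0.2206]
tool_rot: [[-0.946, 0.323, -0.003], [0.323, 0.946, 0.001], [0.003, 0.001, -1.0]]
ft_force: [0.5, 0.1, -0.4]
width: 0.0763
```

>>> send_rows(
  delta_pos=[
    [0,0,0],
    [0,0,0],
    [0,0,0],
    [0,0,20],
    [0,0,40],
    [0,0,55],
    [0,0,68],
    [0,0,74],
    [0,0,75],
  ],
  spin=[-0.1,-0.131,-0.131,-0.131,-0.131,-0.131,-0.131,-0.131,-0.131],
  fingers=[0.8,0.8,0.8,0.8,0.7,0.6,0.5,0.4,0.35],
)

```text
t: 8.55
tcp_pos: [0.5273, -0.2405, 0.1453]
tool_rot: [[-0.979, 0.203, -0.003], [0.203, 0.979, 0.002], [0.004, 0.001, -1.0]]
ft_force: [-0.3, -0.7, -0.4]
width: 0.0481
```

>>> send_rows(
  delta_pos=[
    [0,0,0],
    [0,0,0],
    [0,0,0],
    [0,0,0],
    [0,0,0],
    [0,0,0],
    [0,0,0],
  ],
  spin=[0,0,0,0,0,0,0],
  fingers=[0.3,0.25,0.22,0.18,0.1,0,0],
  grip_force=60,
)

```text
t: 9.13
tcp_pos: [0.5289, -0.2416, 0.1489]
tool_rot: [[-0.979, 0.202, 0.002], [0.202, 0.979, -0.001], [-0.002, -0.001, -1.0]]
ft_force: [-1.0, -1.7, 3.2]
width: 0.0197
```

```bash
python3 -c "
from h import *
goal(.528,-.2415,.338,78.3)
"
```

```text
delta mm [   0.6   -0.3 -189.1] spin 0.0004 cur yaw 78.32 pos [ 0.5289 -0.2416  0.1489] F [-1.  -1.7  3.2] [-0.1   0.06  0.08] w 0.0197 t 9.13
tilt z [ 0.0017 -0.0012 -1.    ] q [-0.521  0.023  1.87  -0.     1.246 -1.888]
```

>>> send_rows(
  delta_pos=[
    [0,0,-8],
    [0,0,-25],
    [0,0,-45],
    [0,0,-65],
    [0,0,-85],
    [0,0,-105],
    [0,0,-125],
    [0,0,-145],
    [0,0,-165],
    [0,0,-182],
    [0,0,-190],
    [0,0,-190],
  ],
  spin=[0,0,0,0,0,0,0,0,0,0,0,0],
  fingers=[0,0,0,0,0,0,0,0,0,0,0,0],
)

```text
t: 10.13
tcp_pos: [0.5289, -0.2413, 0.3401]
tool_rot: [[-0.979, 0.202, 0.003], [0.202, 0.979, -0.002], [-0.003, -0.001, -1.0]]
ft_force: [-0.1, -0.1, -1.2]
width: 0.0196
```

```bash
python3 -c "
from h import *
goal(.568,.150,.338,76.3)
"
```

```text
delta mm [ 40.9 391.1   1.5] spin 0.0354 cur yaw 78.33 pos [ 0.5289 -0.2413  0.3401] F [-0.1 -0.1 -1.2] [ 0.02 -0.04 -0.02] w 0.0196 t 10.13
tilt z [ 0.0031 -0.0017 -1.    ] q [-0.52  -0.078  1.648  0.     1.568 -1.888]
```

>>> send_rows(
  delta_pos=[
    [2,15,0],
    [6,50,0],
    [10,88,0],
    [14,126,0],
    [18,164,0],
    [22,202,0],
    [26,240,0],
    [30,278,0],
    [34,316,0],
    [38,352,0],
    [40,380,0],
    [41,391,0],
  ],
  spin=[0,0,0,0,0,0.01,0.02,0.035,0.035,0.035,0.035,0.035],
  fingers=[0,0,0,0,0,0,0,0,0,0,0,0],
)

```text
t: 11.13
tcp_pos: [0.5659, 0.1542, 0.3351]
tool_rot: [[-0.973, 0.233, -0.004], [0.233, 0.973, 0.001], [0.004, -0.0, -1.0]]
ft_force: [-0.4, -0.9, -1.2]
width: 0.0199
```

>>> send_rows(
  delta_pos=[
    [0,0,15],
    [0,0,40],
    [0,0,65],
    [0,0,90],
    [0,0,105],
    [0,0,110],
    [0,0,110],
    [0,0,110],
  ],
  spin=[0,0,0,0,0,0,0,0],
  fingers=[0,0,0,0,0,0,0,0],
)

```text
t: 11.8
tcp_pos: [0.5672, 0.1493, 0.2274]
tool_rot: [[-0.971, 0.238, -0.001], [0.238, 0.971, -0.0], [0.001, -0.001, -1.0]]
ft_force: [-0.3, 0.2, -0.9]
width: 0.02
```

```bash
python3 -c "
from h import *
goal(.568,.150,.228,76.3)
for n in ('wrist','top','side'):
  d=cam(n); save(d,n+'4.png')
  print(n,np.round(project(d,[[.568,.15,.051],[.537,.022,.051]])))
def f(n,x0,y0,x1,y1,k):
    c=cv2.imread('pics/%s4.png'%n)[y0:y1,x0:x1]
    c=cv2.resize(c,None,fx=k,fy=k,interpolation=cv2.INTER_CUBIC); cv2.imwrite('pics/%s4c.png'%n,np.clip(255*(c/255.)**.55,0,255).astype(np.uint8))
f('side',200,120,320,270,4); f('wrist',0,0,560,420,1.4); f('top',185,170,300,260,6)
"
```

```text
delta mm [-0.6  0.9 -0.6] spin -0.0007 cur yaw 76.26 pos [0.5672 0.1493 0.2274] F [-0.3  0.2 -0.9] [-0.02 -0.04 -0.05] w 0.02 t 11.8
tilt z [-6.e-04 -4.e-04 -1.e+00] q [ 0.166 -0.023  1.781 -0.     1.384 -1.165]
wrist [[281. 196.]
 [147. 196.]]
top [[216. 213.]
 [258. 224.]]
side [[242. 186.]
 [260. 219.]]
```

View pics/wrist4c.png

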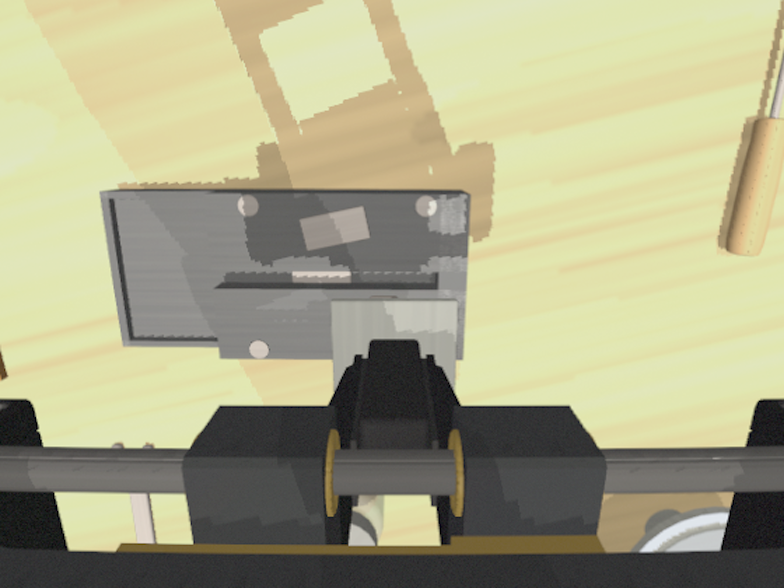

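View pics/side4c.png

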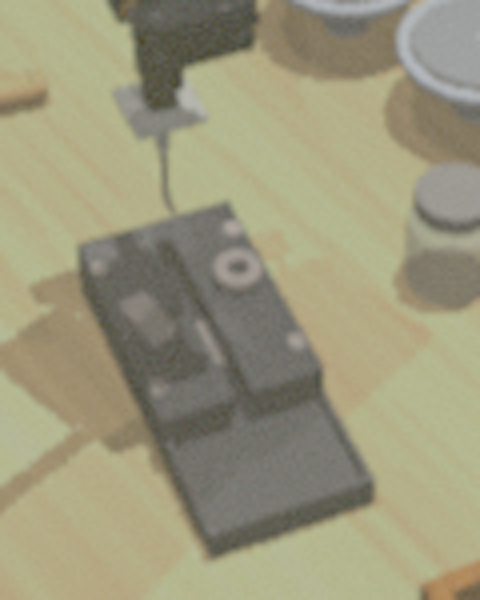

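View pics/top4c.png

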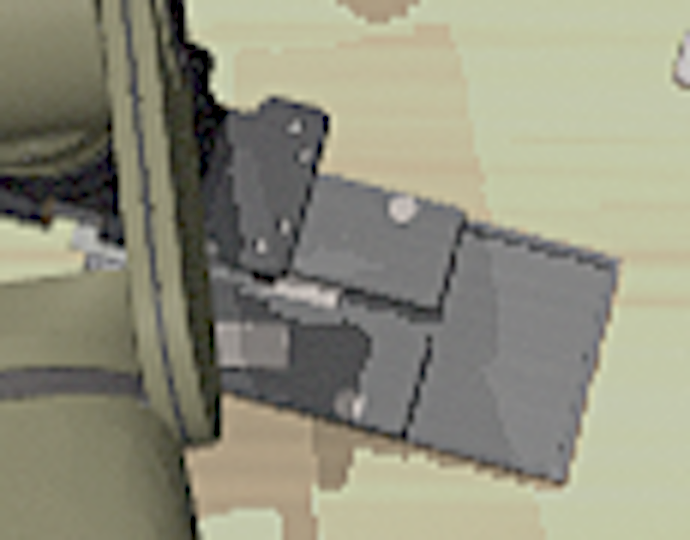

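```bash
python3 -c "
import cv2,numpy as np
c=cv2.imread('pics/wrist4.png')[180:262,65:340]; c=cv2.resize(c,None,fx=2.9,fy=5,interpolation=cv2.INTER_NEAREST); cv2.imwrite('pics/wrist4d.png',np.clip(255*(c/255.)**.5,0,255).astype(np.uint8))
g=cv2.imread('pics/wrist4.png',0)
for u in (165,180,200,215,225,270,285,300): print(u,g[188:214,u])
"
```

```text
165 [82 82 82 85 83 81 54 43 43 44 43 43 42 34 25 25 23 24 61 82 82 82 81 82
 82 81]
180 [83 84 85 86 86 82 51 44 44 44 44 44 43 38 25 25 24 25 62 82 84 82 82 82
 83 82]
200 [83 85 85 88 87 85 76 49 43 43 43 44 44 37 26 23 22 22 49 82 84 83 82 83
 87 95]
215 [ 83  85  86  89  89 102 163 174 176 141  99  94  92  72  31  23  24  22
  52  94  96  95  95  94  96  94]
225 [ 83  86  86  88  88 103 166 178 164 101  94  94  92  82  38  27  25  25
  54  95  96  95  95  95  97  95]
270 [52 55 56 55 56 57 86 59 56 54 52 54 48 41 28 23 23 22 36 78 84 84 84 62
 74 68]
285 [52 54 56 55 55 57 85 68 56 53 52 53 46 41 26 24 22 24 26 71 83 84 85 84
 84 73]
300 [53 71 80 74 71 69 80 66 55 53 53 52 55 50 31 25 25 25 27 80 95 96 95 96
 95 75]
```

View pics/wrist4d.png

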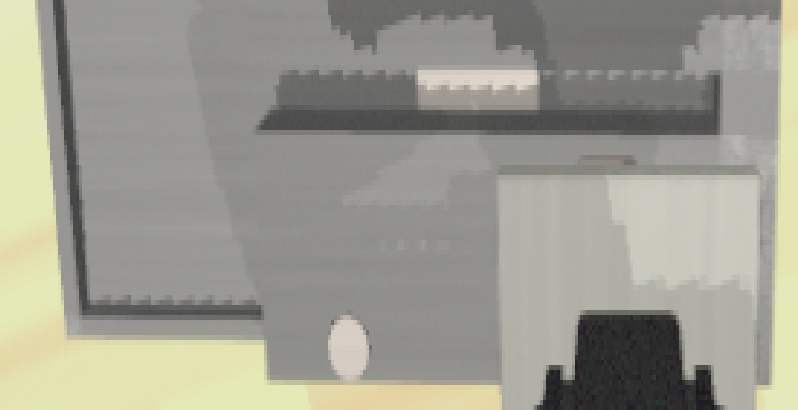

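```bash
python3 -c "
from h import *
np.set_printoptions(precision=4,suppress=True)
d=cam('wrist')
A=onplane(d,[[165,193.6],[165,205.8],[300,194],[300,206.5],[313,200],[154.5,206],[154.5,250]],.051); print(A)
m0=(A[0]+A[1])/2; m1=(A[2]+A[3])/2; u=(m1-m0)/np.linalg.norm(m1-m0); print('ang',np.degrees(np.arctan2(u[1],u[0])))
mouth=m0+u*np.dot(A[5]-m0,u); print('mouth',mouth,'end',np.dot(A[4]-mouth,u), 'width',np.linalg.norm(A[0]-A[1]))
k=onplane(d,[[208.8,195],[250.9,195]],.027); print('key x',(k-mouth)@u, k)
p=np.array(bot.state()['tcp_pos']); v=np.array([-u[1],u[0],0]); print('tcp in plate',(p-mouth)@u,(p-mouth)@v)
"
```

```text
[[0.5409 0.0397 0.051 ]
 [0.5527 0.0357 0.051 ]
 [0.5729 0.1687 0.051 ]
 [0.5853 0.1659 0.051 ]
 [0.5818 0.1798 0.051 ]
 [0.5504 0.0254 0.051 ]
 [0.595  0.0096 0.051 ]]
ang 76.0234791485168
mouth [0.5441 0.0269 0.051 ] end 0.15749024987523516 width 0.012482432745265445
key x [0.05   0.0943] [[0.5569 0.0753 0.027 ]
 [0.5674 0.1183 0.027 ]]
tcp in plate 0.12526871566294845 0.006406835265431308
```

>>> send_rows(
  delta_pos=[
    [-2,1,5],
    [-4,3,15],
    [-5,5,24],
    [-5,5,30],
    [-5,5,30],
    [-5,5,30],
    [-5,5,30],
  ],
  spin=[0,0,0,0,0,0,0],
  fingers=[0,0,0,0,0,0,0],
)

```text
t: 12.58
tcp_pos: [0.5734, 0.1538, 0.1976]
tool_rot: [[-0.972, 0.236, -0.0], [0.236, 0.972, -0.0], [0.0, -0.0, -1.0]]
ft_force: [-0.4, -0.7, -1.4]
width: 0.0196
```

```bash
cat >> h.py <<'E'
M=np.array([.5441,.0269,0]); A0=np.radians(76.1)
U=np.array([np.cos(A0),np.sin(A0),0]); V=np.array([-U[1],U[0],0])
def pp():
    p=np.array(bot.state()['tcp_pos'])-M; print('plate x %.1f y %.1f z %.1f'%(p@U*1e3,p@V*1e3,p[2]*1e3))
E
python3 -c "
from h import *
goal(.568,.150,.196,76.3); pp()
d=cam('side'); save(d,'side5.png')
s=bot.state(); g=np.array(s['tcp_pos'])+[0,0,.0168]
x0,y0,k=215,145,9
def q(P): return np.round((project(d,P)-[x0,y0]+.5)*k-.5).tolist()
print('axis collar,tube end,L50,L62,L75',q([g-[0,0,z] for z in (.04,.075,.125,.137,.15)]))
print('slit top corners',q([M+U*a+V*b+[0,0,.051] for a in (0,.16) for b in (.0065,-.0065)]))
c=cv2.imread('pics/side5.png')[y0:y0+65,x0:x0+80]; c=cv2.resize(c,None,fx=k,fy=k,interpolation=cv2.INTER_CUBIC); cv2.imwrite('pics/side5c.png',np.clip(255*(c/255.)**.5,0,255).astype(np.uint8))
"
```

```text
delta mm [ 4.3 -5.   1.6] spin 0.0005 cur yaw 76.33 pos [0.5734 0.1538 0.1976] F [-0.4 -0.7 -1.4] [-0.01  0.05 -0.  ] w 0.0196 t 12.58
tilt z [-1.e-04 -0.e+00 -1.e+00] q [ 0.172  0.012  1.797 -0.     1.333 -1.16 ]
plate x 130.3 y 2.0 z 197.6
axis collar,tube end,L50,L62,L75 [[239.0, 77.0], [244.0, 162.0], [251.0, 277.0], [253.0, 304.0], [255.0, 332.0]]
slit top corners [[397.0, 652.0], [436.0, 639.0], [211.0, 305.0], [248.0, 294.0]]
```

View pics/side5c.png

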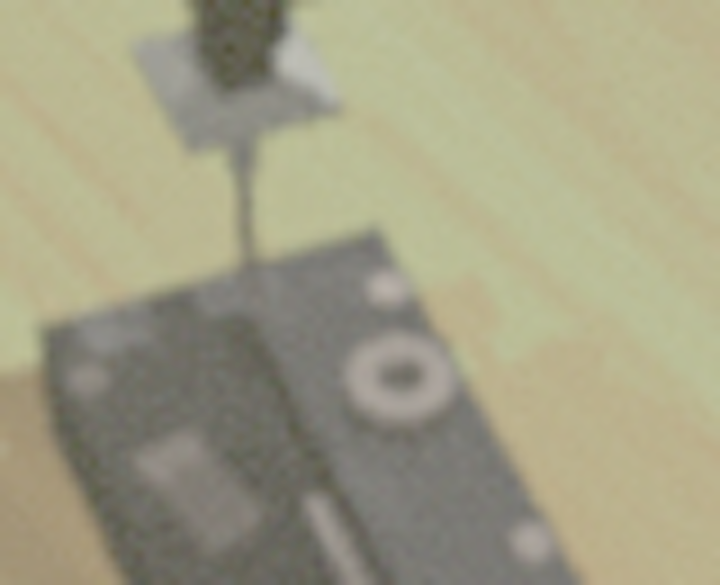

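```bash
python3 -c "
from h import *
np.set_printoptions(precision=4,suppress=True)
import cv2
ims=[cam('side')['image'].astype(float).mean(2) for _ in range(4)]
d=cam('side'); g=np.mean(ims,0)
L0=project(d,[M+U*a+V*.0065+[0,0,.051] for a in (0,.16)]);R0=project(d,[M+U*a-V*.0065+[0,0,.051] for a in (0,.16)])
for r in range(182,216,3):
  f=lambda P: P[0,0]+(r-P[0,1])/(P[1,1]-P[0,1])*(P[1,0]-P[0,0])
  c=int(f(L0))-6; print(r,'pred %.1f %.1f'%(f(L0),f(R0)),c,g[r,c:c+18].astype(int))
"
```

```text
182 pred 239.9 244.7 233 [47 45 46 45 46 43 44 39 39 35 40 50 58 59 58 57 58 58]
185 pred 241.5 246.4 235 [46 43 47 44 45 45 40 40 36 36 42 53 58 58 56 57 56 59]
188 pred 243.1 248.0 237 [47 46 45 44 45 46 44 46 39 38 44 56 59 58 58 57 67 93]
191 pred 244.7 249.6 238 [46 46 46 45 45 44 43 44 41 37 41 49 56 58 57 48 47 50]
194 pred 246.3 251.3 240 [39 43 37 41 42 42 43 43 39 38 44 53 57 59 56 56 57 54]
197 pred 247.9 252.9 241 [44 41 40 40 41 42 43 43 41 36 38 50 62 66 62 61 59 60]
200 pred 249.5 254.5 243 [49 43 39 40 39 49 73 72 55 39 42 54 60 61 63 63 62 58]
203 pred 251.1 256.2 245 [40 37 39 37 52 78 88 70 47 38 47 54 58 58 60 62 58 59]
206 pred 252.7 257.8 246 [41 43 38 41 43 62 83 76 60 44 40 47 56 58 57 58 58 59]
209 pred 254.3 259.4 248 [40 40 37 39 46 69 82 70 50 38 42 54 57 56 58 57 58 58]
212 pred 255.9 261.1 249 [53 53 57 56 58 58 52 44 39 33 36 47 56 58 58 58 56 55]
215 pred 257.5 262.7 251 [57 55 58 56 57 53 47 41 35 35 42 53 57 58 58 58 56 55]
```

>>> send_rows(
  delta_pos=[
    [-1,0,3],
    [-1,0,6],
    [-1,0,9],
    [-1,0,11],
    [-1,0,11],
  ],
  spin=[0,0,0,0,0],
  fingers=[0,0,0,0,0],
)

```text
t: 13.3
tcp_pos: [0.5739, 0.1535, 0.1856]
tool_rot: [[-0.972, 0.237, -0.002], [0.237, 0.972, -0.0], [0.001, -0.001, -1.0]]
ft_force: [-0.1, -0.3, -1.0]
width: 0.0196
```

>>> send_rows(
  delta_pos=[
    [0,0,1.5],
    [0,0,3],
    [0,0,4],
    [0,0,4],
  ],
  spin=[0,0,0,0],
  fingers=[0,0,0,0],
)

```text
t: 13.63
tcp_pos: [0.5742, 0.1535, 0.1824]
tool_rot: [[-0.972, 0.237, -0.0], [0.237, 0.972, -0.0], [0.0, -0.0, -1.0]]
ft_force: [-0.6, 0.3, -2.3]
width: 0.0197
```

Free-hanging Fz is about −1 to −2 (hook weight). Continue.

>>> send_rows(
  delta_pos=[
    [0,0,1.5],
    [0,0,3],
    [0,0,4],
    [0,0,4],
  ],
  spin=[0,0,0,0],
  fingers=[0,0,0,0],
)

```text
t: 13.97
tcp_pos: [0.5742, 0.1535, 0.1783]
tool_rot: [[-0.972, 0.237, -0.001], [0.237, 0.972, -0.0], [0.001, -0.0, -1.0]]
ft_force: [0.0, -0.8, -1.3]
width: 0.0195
```

>>> send_rows(
  delta_pos=[
    [0,0,1.5],
    [0,0,3],
    [0,0,4],
    [0,0,4],
  ],
  spin=[0,0,0,0],
  fingers=[0,0,0,0],
)

```text
t: 14.3
tcp_pos: [0.5742, 0.1535, 0.1743]
tool_rot: [[-0.972, 0.237, -0.001], [0.237, 0.972, -0.0], [0.001, -0.0, -1.0]]
ft_force: [-0.5, 1.0, -1.5]
width: 0.0193
```

>>> send_rows(
  delta_pos=[
    [0,0,1.5],
    [0,0,3],
    [0,0,4],
    [0,0,4],
  ],
  spin=[0,0,0,0],
  fingers=[0,0,0,0],
)

```text
t: 14.63
tcp_pos: [0.5741, 0.1535, 0.1702]
tool_rot: [[-0.972, 0.237, -0.001], [0.237, 0.972, -0.0], [0.001, -0.0, -1.0]]
ft_force: [-0.3, -0.3, -1.2]
width: 0.0195
```

>>> send_rows(
  delta_pos=[
    [0,0,1.5],
    [0,0,3],
    [0,0,4],
    [0,0,4],
  ],
  spin=[0,0,0,0],
  fingers=[0,0,0,0],
)

```text
t: 14.97
tcp_pos: [0.5741, 0.1535, 0.1662]
tool_rot: [[-0.972, 0.237, -0.001], [0.237, 0.972, -0.0], [0.001, -0.0, -1.0]]
ft_force: [-0.1, -0.4, -1.7]
width: 0.0202
```

>>> send_rows(
  delta_pos=[
    [0,0,1.5],
    [0,0,3],
    [0,0,4],
    [0,0,4],
  ],
  spin=[0,0,0,0],
  fingers=[0,0,0,0],
)

```text
t: 15.3
tcp_pos: [0.5742, 0.1535, 0.1623]
tool_rot: [[-0.972, 0.237, -0.001], [0.237, 0.972, -0.0], [0.001, -0.0, -1.0]]
ft_force: [-0.7, 0.8, -1.2]
width: 0.0199
```

```bash
python3 -c "
from h import *
goal(.568,.150,.196,76.3); pp()
d=cam('side'); save(d,'side6.png')
x0,y0,k=215,145,9
c=cv2.imread('pics/side6.png')[y0:y0+65,x0:x0+80]; c=cv2.resize(c,None,fx=k,fy=k,interpolation=cv2.INTER_CUBIC); cv2.imwrite('pics/side6c.png',np.clip(255*(c/255.)**.5,0,255).astype(np.uint8))
"
```

```text
delta mm [  5.2  -4.9 -33.7] spin 0.0003 cur yaw 76.32 pos [0.5742 0.1535 0.1623] F [-0.7  0.8 -1.2] [-0.    0.04  0.02] w 0.0199 t 15.3
tilt z [-6.e-04 -1.e-04 -1.e+00] q [ 0.171  0.041  1.828 -0.     1.273 -1.161]
plate x 130.1 y 1.2 z 162.3
```

View pics/side6c.png

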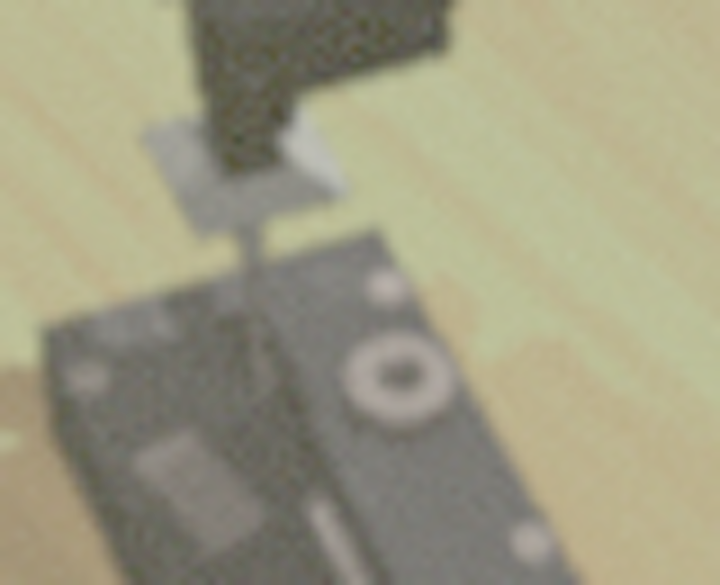

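>>> send_rows(
  delta_pos=[
    [0,0,1.5],
    [0,0,3],
    [0,0,4.5],
    [0,0,6],
    [0,0,6],
  ],
  spin=[0,0,0,0,0],
  fingers=[0,0,0,0,0],
)

```text
t: 15.77
tcp_pos: [0.5741, 0.1535, 0.1561]
tool_rot: [[-0.972, 0.237, -0.001], [0.237, 0.972, -0.0], [0.001, -0.0, -1.0]]
ft_force: [-0.5, -0.3, -1.3]
width: 0.0201
```

>>> send_rows(
  delta_pos=[
    [0,0,1],
    [0,0,2],
    [0,0,3],
    [0,0,3],
  ],
  spin=[0,0,0,0],
  fingers=[0,0,0,0],
)

```text
t: 16.1
tcp_pos: [0.5742, 0.1535, 0.1534]
tool_rot: [[-0.972, 0.237, -0.0], [0.237, 0.972, -0.0], [0.0, -0.0, -1.0]]
ft_force: [0.2, -0.3, -1.7]
width: 0.0195
```

>>> send_rows(
  delta_pos=[
    [0,0,1],
    [0,0,2],
    [0,0,3],
    [0,0,3],
  ],
  spin=[0,0,0,0],
  fingers=[0,0,0,0],
)

```text
t: 16.43
tcp_pos: [0.5742, 0.1535, 0.1503]
tool_rot: [[-0.972, 0.237, -0.0], [0.237, 0.972, -0.0], [0.0, -0.0, -1.0]]
ft_force: [0.3, 0.1, -2.1]
width: 0.02
```

>>> send_rows(
  delta_pos=[
    [0,0,1],
    [0,0,2],
    [0,0,3],
    [0,0,3],
  ],
  spin=[0,0,0,0],
  fingers=[0,0,0,0],
)

```text
t: 16.77
tcp_pos: [0.5742, 0.1535, 0.1473]
tool_rot: [[-0.972, 0.237, -0.0], [0.237, 0.972, -0.0], [0.0, -0.0, -1.0]]
ft_force: [-0.6, -0.6, -1.2]
width: 0.0199
```

>>> send_rows(
  delta_pos=[
    [0,0,1],
    [0,0,2],
    [0,0,2],
  ],
  spin=[0,0,0],
  fingers=[0,0,0],
)

```text
t: 17.02
tcp_pos: [0.5742, 0.1535, 0.1454]
tool_rot: [[-0.972, 0.237, -0.0], [0.237, 0.972, -0.0], [0.0, -0.0, -1.0]]
ft_force: [0.2, 0.2, -1.8]
width: 0.0199
```

>>> send_rows(
  delta_pos=[
    [0,0,1],
    [0,0,2],
    [0,0,2],
  ],
  spin=[0,0,0],
  fingers=[0,0,0],
)

```text
t: 17.27
tcp_pos: [0.5742, 0.1535, 0.1434]
tool_rot: [[-0.972, 0.237, -0.0], [0.237, 0.972, -0.0], [0.0, -0.0, -1.0]]
ft_force: [0.3, 0.8, -1.7]
width: 0.0196
```

>>> send_rows(
  delta_pos=[
    [0,0,1],
    [0,0,2],
    [0,0,2],
  ],
  spin=[0,0,0],
  fingers=[0,0,0],
)

```text
t: 17.52
tcp_pos: [0.5742, 0.1535, 0.1414]
tool_rot: [[-0.972, 0.237, -0.0], [0.237, 0.972, -0.0], [0.0, -0.0, -1.0]]
ft_force: [0.0, 0.4, -1.6]
width: 0.0198
```

>>> send_rows(
  delta_pos=[
    [0,0,1],
    [0,0,2],
    [0,0,2],
  ],
  spin=[0,0,0],
  fingers=[0,0,0],
)

```text
t: 17.77
tcp_pos: [0.5742, 0.1535, 0.1393]
tool_rot: [[-0.972, 0.237, -0.0], [0.237, 0.972, -0.0], [0.0, -0.0, -1.0]]
ft_force: [-0.5, -1.0, -0.8]
width: 0.0198
```

>>> send_rows(
  delta_pos=[
    [0,0,1],
    [0,0,2],
    [0,0,2],
  ],
  spin=[0,0,0],
  fingers=[0,0,0],
)

```text
t: 18.02
tcp_pos: [0.5742, 0.1535, 0.1374]
tool_rot: [[-0.972, 0.237, -0.0], [0.237, 0.972, -0.0], [0.0, -0.0, -1.0]]
ft_force: [-0.7, -0.5, -1.4]
width: 0.0198
```

>>> send_rows(
  delta_pos=[
    [0,0,1],
    [0,0,2],
    [0,0,2],
  ],
  spin=[0,0,0],
  fingers=[0,0,0],
)

```text
t: 18.27
tcp_pos: [0.5742, 0.1535, 0.1354]
tool_rot: [[-0.972, 0.237, -0.0], [0.237, 0.972, -0.0], [0.0, -0.0, -1.0]]
ft_force: [0.3, 1.2, -1.6]
width: 0.0196
```

>>> send_rows(
  delta_pos=[
    [0,0,1],
    [0,0,2],
    [0,0,2],
  ],
  spin=[0,0,0],
  fingers=[0,0,0],
)

```text
t: 18.52
tcp_pos: [0.5742, 0.1535, 0.1334]
tool_rot: [[-0.972, 0.237, -0.0], [0.237, 0.972, -0.0], [0.0, -0.0, -1.0]]
ft_force: [-0.3, -0.7, -2.0]
width: 0.02
```

>>> send_rows(
  delta_pos=[
    [0,0,1],
    [0,0,2],
    [0,0,2],
  ],
  spin=[0,0,0],
  fingers=[0,0,0],
)

```text
t: 18.77
tcp_pos: [0.5742, 0.1535, 0.1314]
tool_rot: [[-0.972, 0.237, -0.0], [0.237, 0.972, -0.0], [0.0, -0.0, -1.0]]
ft_force: [-0.3, -0.9, -1.2]
width: 0.02
```

>>> send_rows(
  delta_pos=[
    [0,0,1],
    [0,0,2],
    [0,0,2],
  ],
  spin=[0,0,0],
  fingers=[0,0,0],
)

```text
t: 19.02
tcp_pos: [0.5744, 0.1536, 0.1296]
tool_rot: [[-0.972, 0.237, 0.0], [0.237, 0.972, 0.0], [-0.0, 0.0, -1.0]]
ft_force: [0.1, 1.0, -0.9]
width: 0.0199
```

```bash
python3 -c "
from h import *
goal(.568,.150,.196,76.3); pp()
d=cam('side'); save(d,'side7.png')
s=bot.state(); g=np.array(s['tcp_pos'])+[0,0,.0168]
x0,y0,k=215,145,9
def q(P): return np.round((project(d,P)-[x0,y0]+.5)*k-.5).tolist()
print('axis collar,tube end,L50,L62,L75',q([g-[0,0,z] for z in (.04,.075,.125,.137,.15)]))
c=cv2.imread('pics/side7.png')[y0:y0+65,x0:x0+80]; c=cv2.resize(c,None,fx=k,fy=k,interpolation=cv2.INTER_CUBIC); cv2.imwrite('pics/side7c.png',np.clip(255*(c/255.)**.5,0,255).astype(np.uint8))
"
```

```text
delta mm [  5.4  -5.  -66.4] spin 0.0003 cur yaw 76.32 pos [0.5744 0.1536 0.1296] F [ 0.1  1.  -0.9] [-0.02 -0.04  0.03] w 0.0199 t 19.02
tilt z [ 1.e-04  0.e+00 -1.e+00] q [ 0.171  0.071  1.855  0.     1.216 -1.161]
plate x 130.2 y 1.0 z 129.6
axis collar,tube end,L50,L62,L75 [[252.0, 239.0], [257.0, 317.0], [263.0, 424.0], [265.0, 449.0], [267.0, 475.0]]
```

View pics/side7c.png

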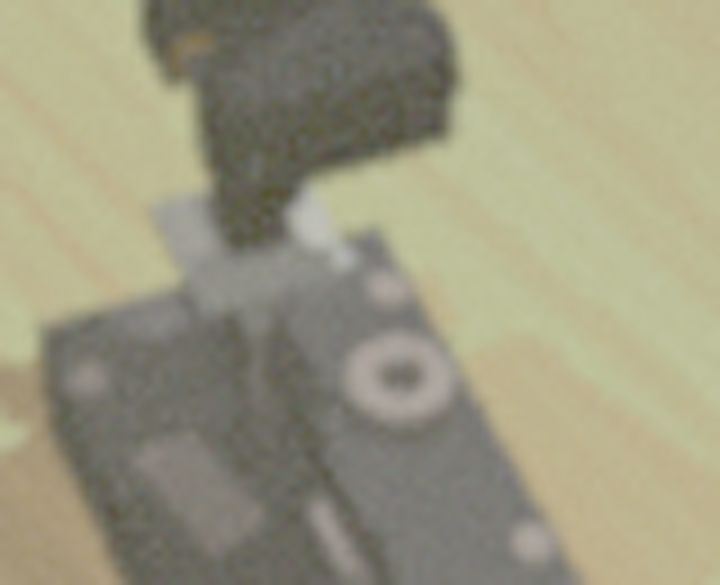

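>>> send_rows(
  delta_pos=[
    [0,0,0.5],
    [0,0,1],
    [0,0,1],
  ],
  spin=[0,0,0],
  fingers=[0,0,0],
)

```text
t: 19.32
tcp_pos: [0.5745, 0.1536, 0.1294]
tool_rot: [[-0.972, 0.236, 0.0], [0.236, 0.972, 0.0], [-0.0, 0.0, -1.0]]
ft_force: [-1.6, -0.4, 3.2]
width: 0.0196
```

>>> send_rows(
  delta_pos=[
    [0,0,0.5],
    [0,0,1],
    [0,0,1],
  ],
  spin=[0,0,0],
  fingers=[0,0,0],
)

```text
t: 19.57
tcp_pos: [0.5747, 0.1536, 0.1293]
tool_rot: [[-0.972, 0.237, 0.001], [0.237, 0.972, 0.0], [-0.001, 0.0, -1.0]]
ft_force: [-2.5, -0.3, 6.8]
width: 0.0197
```

>>> send_rows(
  delta_pos=[
    [0,0,-1.5],
    [0,0,-2.8],
    [0,-2,-2.8],
    [0,-4,-2.8],
    [0,-6,-2.8],
    [0,-8,-2.8],
    [0,-10,-2.8],
    [0,-12,-2.8],
    [0,-14,-2.8],
    [0,-16,-2.8],
  ],
  spin=[0,0,0,0,0,0,0,0,0,0],
  fingers=[0,0,0,0,0,0,0,0,0,0],
)

```text
t: 20.4
tcp_pos: [0.5705, 0.1378, 0.1305]
tool_rot: [[-0.972, 0.237, -0.0], [0.237, 0.972, -0.0], [0.0, -0.0, -1.0]]
ft_force: [0.4, -0.3, -0.8]
width: 0.0196
```

>>> send_rows(
  delta_pos=[
    [0,-2,0],
    [0,-4,0],
    [0,-6,0],
    [0,-8,0],
  ],
  spin=[0,0,0,0],
  fingers=[0,0,0,0],
)

```text
t: 20.73
tcp_pos: [0.5686, 0.13, 0.1305]
tool_rot: [[-0.972, 0.237, 0.0], [0.237, 0.972, 0.0], [-0.0, 0.0, -1.0]]
ft_force: [0.6, -0.8, -2.0]
width: 0.02
```

>>> send_rows(
  delta_pos=[
    [0,-2,0],
    [0,-4,0],
    [0,-6,0],
    [0,-8,0],
    [0,-10,0],
    [0,-12,0],
  ],
  spin=[0,0,0,0,0,0],
  fingers=[0,0,0,0,0,0],
)

```text
t: 21.23
tcp_pos: [0.5658, 0.1184, 0.1305]
tool_rot: [[-0.972, 0.236, 0.0], [0.236, 0.972, 0.0], [-0.0, 0.0, -1.0]]
ft_force: [-0.2, 0.6, -1.5]
width: 0.0198
```

```bash
python3 -c "
from h import *
goal(.568,.150,.196,76.3); pp()
d=cam('wrist'); save(d,'wrist8.png'); d=cam('top'); 
d=cam('side'); save(d,'side8.png')
x0,y0,k=215,145,9
c=cv2.imread('pics/side8.png')[y0:y0+65,x0:x0+80]; c=cv2.resize(c,None,fx=k,fy=k,interpolation=cv2.INTER_CUBIC); cv2.imwrite('pics/side8c.png',np.clip(255*(c/255.)**.5,0,255).astype(np.uint8))
"
```

```text
delta mm [  5.3  31.2 -65.5] spin 0.0003 cur yaw 76.32 pos [0.5658 0.1184 0.1305] F [-0.2  0.6 -1.5] [ 0.05  0.   -0.04] w 0.0198 t 21.23
tilt z [ 0.e+00  1.e-04 -1.e+00] q [ 0.113  0.034  1.892  0.     1.216 -1.219]
plate x 94.0 y 0.9 z 130.5
```

View pics/side8c.png

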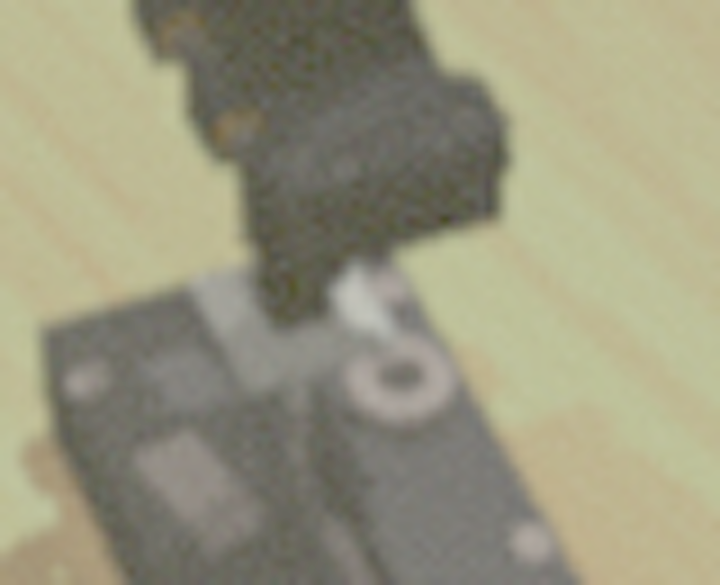

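View pics/wrist8.png

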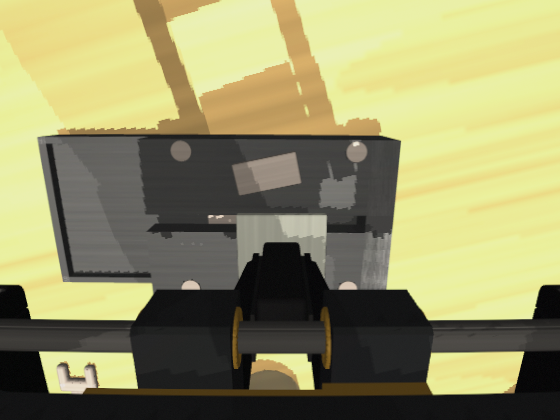

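```bash
cat >> h.py <<'E'
def keyfront(name,show=True):
    d=cam('wrist'); save(d,name)
    # mouth edge and key front: print positions
    return d
E
python3 -c "
from h import *
g=cv2.imread('pics/wrist8.png',0); d=cam('wrist')
for r in (215,217,218,219,221): print(r,g[r,198:240])
k=onplane(d,[[207.5,218]],.027)[0]; print((k-M)@U)
c=cv2.imread('pics/wrist8.png')[195:245,140:330]; c=cv2.resize(c,None,fx=4,fy=4,interpolation=cv2.INTER_NEAREST); cv2.imwrite('pics/wrist8c.png',np.clip(255*(c/255.)**.5,0,255).astype(np.uint8))
"
```

```text
215 [ 55  54  54  54  55  54  54  54  54  65 122 187 203 202 190 133 109 109
 109 109 118 161 205 205 196 154 109 109 110 109 109 109 109 109 109 108
 109 110 117 129 130 129]
217 [ 55  54  55  55  55  55  56  55  54  80 157 208 195 142 118 114 110 128
 179 206 206 207 207 190 120 116 112 111 111 111 111 111 111 111 111 111
 111 113 126 148 151 150]
218 [ 54  54  54  54  55  54  54  54  53  63  98 123 119 113 111 111 111 121
 160 179 122 122 122 118 111 112 112 112 111 112 112 112 112 112 112 112
 112 112 124 147 151 150]
219 [ 53  53  54  52  53  53  53  52  53  61  91 114 114 114 113 114 114 115
 117 119 113 113 113 113 113 113 113 113 113 113 120 138 136 114 113 114
 113 113 122 146 151 150]
221 [ 53  53  53  53  53  53  52  53  52  58  82 110 110 110 110 110 110 110
 110 109 110 110 110 110 110 110 111 111 111 111 121 141 135 116 110 111
 111 111 121 145 150 150]
0.03672960470911014
```

View pics/wrist8c.png

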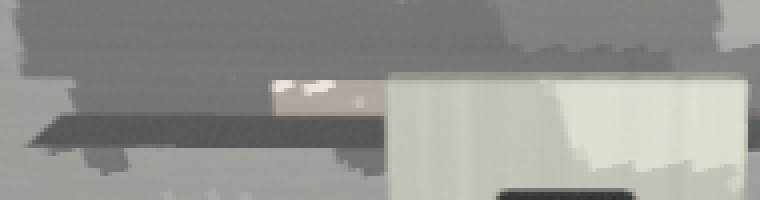

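>>> send_rows(
  delta_pos=[
    [0,-2,0],
    [0,-4,0],
    [0,-6,0],
    [0,-8,0],
    [0,-10,0],
    [0,-12,0],
    [0,-14,0],
    [0,-16,0],
  ],
  spin=[0,0,0,0,0,0,0,0],
  fingers=[0,0,0,0,0,0,0,0],
)

```text
t: 22.1
tcp_pos: [0.562, 0.1028, 0.1305]
tool_rot: [[-0.972, 0.237, 0.0], [0.237, 0.972, -0.0], [-0.0, -0.0, -1.0]]
ft_force: [0.6, 0.6, -1.6]
width: 0.02
```

>>> send_rows(
  delta_pos=[
    [0,-1,0],
    [0,-2,0],
    [0,-3,0],
    [0,-4,0],
  ],
  spin=[0,0,0,0],
  fingers=[0,0,0,0],
)

```text
t: 22.43
tcp_pos: [0.5611, 0.0991, 0.1305]
tool_rot: [[-0.972, 0.237, 0.0], [0.237, 0.972, 0.0], [-0.0, 0.0, -1.0]]
ft_force: [-0.5, 0.6, -1.1]
width: 0.0196
```

>>> send_rows(
  delta_pos=[
    [0,-1,0],
    [0,-2,0],
    [0,-3,0],
    [0,-4,0],
  ],
  spin=[0,0,0,0],
  fingers=[0,0,0,0],
)

```text
t: 22.77
tcp_pos: [0.5607, 0.0966, 0.1308]
tool_rot: [[-0.971, 0.237, 0.002], [0.237, 0.971, 0.003], [-0.001, 0.004, -1.0]]
ft_force: [1.7, 6.9, -2.2]
width: 0.0197
```

>>> send_rows(
  delta_pos=[
    [0,-0.5,0],
    [0,-1,0],
    [0,-1.5,0],
    [0,-2,0],
  ],
  spin=[0,0,0,0],
  fingers=[0,0,0,0],
)

```text
t: 23.1
tcp_pos: [0.5604, 0.0956, 0.131]
tool_rot: [[-0.971, 0.237, 0.002], [0.237, 0.971, 0.006], [-0.001, 0.006, -1.0]]
ft_force: [1.8, 8.2, -2.5]
width: 0.0197
```

>>> send_rows(
  delta_pos=[
    [0,-0.5,0],
    [0,-1,0],
    [0,-1.5,0],
    [0,-2,0],
  ],
  spin=[0,0,0,0],
  fingers=[0,0,0,0],
)

```text
t: 23.43
tcp_pos: [0.5597, 0.0928, 0.1309]
tool_rot: [[-0.972, 0.237, 0.002], [0.237, 0.972, 0.003], [-0.001, 0.003, -1.0]]
ft_force: [1.2, 4.5, -1.7]
width: 0.0199
```

>>> send_rows(
  delta_pos=[
    [0,-1.5,0],
    [0,-3,0],
    [0,-4.5,0],
    [0,-6,0],
    [0,-7.5,0],
    [0,-9,0],
    [0,-10.5,0],
    [0,-12,0],
  ],
  spin=[0,0,0,0,0,0,0,0],
  fingers=[0,0,0,0,0,0,0,0],
)

```text
t: 24.1
tcp_pos: [0.5563, 0.0796, 0.1305]
tool_rot: [[-0.972, 0.237, 0.0], [0.237, 0.972, 0.0], [0.0, 0.0, -1.0]]
ft_force: [1.5, 4.9, -1.2]
width: 0.0198
```

```bash
python3 -c "
from h import *
goal(.568,.150,.196,76.3); pp()
d=cam('wrist'); save(d,'wrist9.png')
g=cv2.imread('pics/wrist9.png')[180:260,100:330]; c=cv2.resize(g,None,fx=3.4,fy=3.4,interpolation=cv2.INTER_NEAREST); cv2.imwrite('pics/wrist9c.png',np.clip(255*(c/255.)**.5,0,255).astype(np.uint8))
"
```

```text
delta mm [  5.3  71.2 -65.5] spin 0.0002 cur yaw 76.31 pos [0.5563 0.0796 0.1305] F [ 1.5  4.9 -1.2] [ 1.39 -0.24  0.01] w 0.0198 t 24.1
tilt z [ 0.e+00  3.e-04 -1.e+00] q [ 0.047 -0.002  1.927  0.     1.216 -1.285]
plate x 54.1 y 0.8 z 130.5
```

View pics/wrist9c.png

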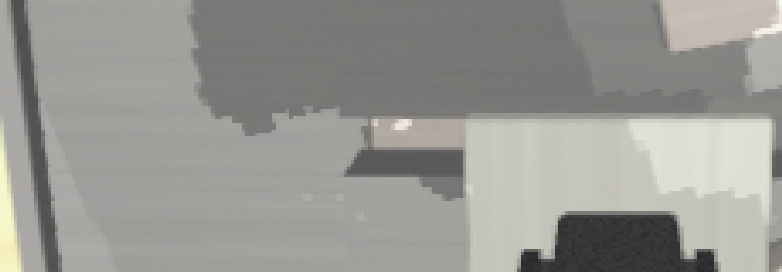

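>>> send_rows(
  delta_pos=[
    [0,-2,0],
    [0,-4,0],
    [0,-6,0],
    [0,-8,0],
    [0,-10,0],
    [0,-12,0],
    [0,-14,0],
    [0,-16,0],
  ],
  spin=[0,0,0,0,0,0,0,0],
  fingers=[0,0,0,0,0,0,0,0],
)

```text
t: 24.82
tcp_pos: [0.5524, 0.0641, 0.1305]
tool_rot: [[-0.972, 0.237, -0.0], [0.237, 0.972, 0.0], [0.0, 0.0, -1.0]]
ft_force: [-0.3, 4.5, -0.1]
width: 0.0198
```

>>> send_rows(
  delta_pos=[
    [0,-1,0],
    [0,-2,0],
    [0,-3,0],
    [0,-4,0],
    [0,-5,0],
    [0,-6,0],
    [0,-7,0],
    [0,-8,0],
  ],
  spin=[0,0,0,0,0,0,0,0],
  fingers=[0,0,0,0,0,0,0,0],
)

```text
t: 25.48
tcp_pos: [0.5505, 0.0564, 0.1305]
tool_rot: [[-0.972, 0.237, -0.0], [0.237, 0.972, 0.0], [0.001, 0.0, -1.0]]
ft_force: [-0.1, 5.8, -0.2]
width: 0.0197
```

>>> send_rows(
  delta_pos=[
    [0,-2,0],
    [0,-4,0],
    [0,-6,0],
    [0,-8,0],
    [0,-10,0],
  ],
  spin=[0,0,0,0,0],
  fingers=[0,0,0,0,0],
)

```text
t: 25.9
tcp_pos: [0.5479, 0.0454, 0.1301]
tool_rot: [[-0.972, 0.236, -0.001], [0.236, 0.972, -0.002], [0.0, -0.003, -1.0]]
ft_force: [-0.5, 0.1, -1.2]
width: 0.0199
```

```bash
python3 -c "
from h import *
goal(.568,.150,.196,76.3); pp()
d=cam('wrist'); save(d,'wrist10.png')
g=cv2.imread('pics/wrist10.png')[170:280,100:330]; c=cv2.resize(g,None,fx=3.4,fy=3.4,interpolation=cv2.INTER_NEAREST); cv2.imwrite('pics/wrist10c.png',np.clip(255*(c/255.)**.5,0,255).astype(np.uint8))
"
```

```text
delta mm [  5.2 106.2 -66.2] spin 0.0006 cur yaw 76.33 pos [0.5479 0.0454 0.1301] F [-0.5  0.1 -1.2] [ 0.03 -0.06  0.06] w 0.0199 t 25.9
tilt z [-0.0011 -0.0025 -1.    ] q [-0.014 -0.028  1.954 -0.003  1.216 -1.345]
plate x 18.9 y 0.8 z 130.1
```

View pics/wrist10c.png

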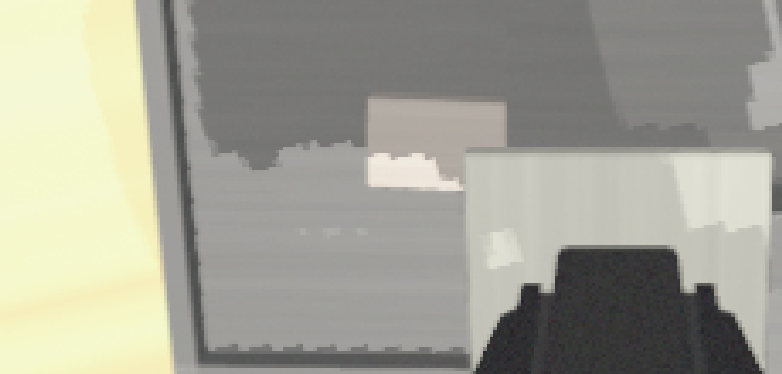

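>>> send_rows(
  delta_pos=[
    [0,-2,0],
    [0,-4,0],
    [0,-6,0],
    [0,-8,0],
    [0,-10,0],
    [0,-12,0],
    [0,-14,0],
    [0,-16,0],
    [0,-18,0],
    [0,-20,0],
    [0,-21,0],
    [0,-21,0],
  ],
  spin=[0,0,0,0,0,0,0,0,0,0,0,0],
  fingers=[0,0,0,0,0,0,0,0,0,0,0,0],
)

```text
t: 26.95
tcp_pos: [0.5433, 0.026, 0.1305]
tool_rot: [[-0.972, 0.237, -0.0], [0.237, 0.972, -0.0], [-0.0, -0.0, -1.0]]
ft_force: [0.1, -0.1, -1.1]
width: 0.0196
```

```bash
python3 -c "
from h import *
goal(.568,.150,.196,76.3); pp()
d=cam('side'); save(d,'side11.png')
d=cam('wrist'); save(d,'wrist11.png')
g=cv2.imread('pics/wrist11.png')[170:280,100:330]; c=cv2.resize(g,None,fx=3.4,fy=3.4,interpolation=cv2.INTER_NEAREST); cv2.imwrite('pics/wrist11c.png',np.clip(255*(c/255.)**.5,0,255).astype(np.uint8))
x0,y0,k=205,145,6
c=cv2.imread('pics/side11.png')[y0:y0+115,x0:x0+110]; c=cv2.resize(c,None,fx=k,fy=k,interpolation=cv2.INTER_CUBIC)[:600]; cv2.imwrite('pics/side11c.png',np.clip(255*(c/255.)**.5,0,255).astype(np.uint8))
"
```

```text
delta mm [  5.4 126.3 -65.5] spin 0.0001 cur yaw 76.31 pos [0.5433 0.026  0.1305] F [ 0.1 -0.1 -1.1] [ 0.04 -0.05  0.02] w 0.0196 t 26.95
tilt z [-0.e+00 -1.e-04 -1.e+00] q [-0.051 -0.042  1.967 -0.     1.216 -1.383]
plate x -1.1 y 0.6 z 130.5
```

View pics/side11c.png

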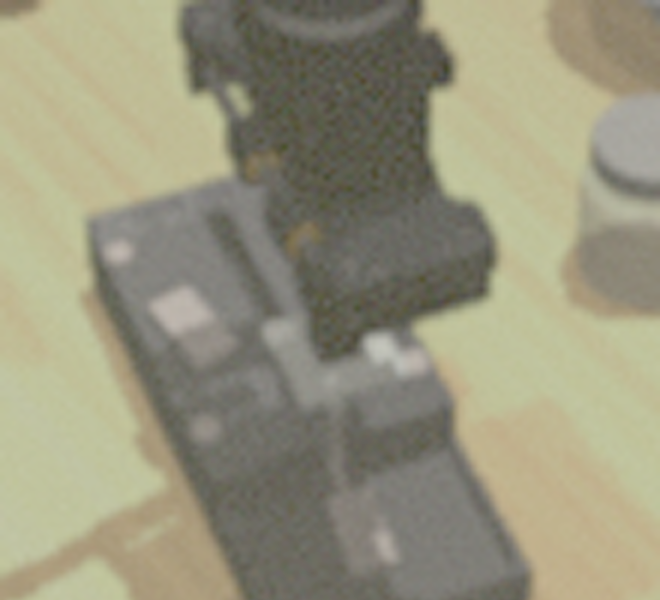

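View pics/wrist11c.png

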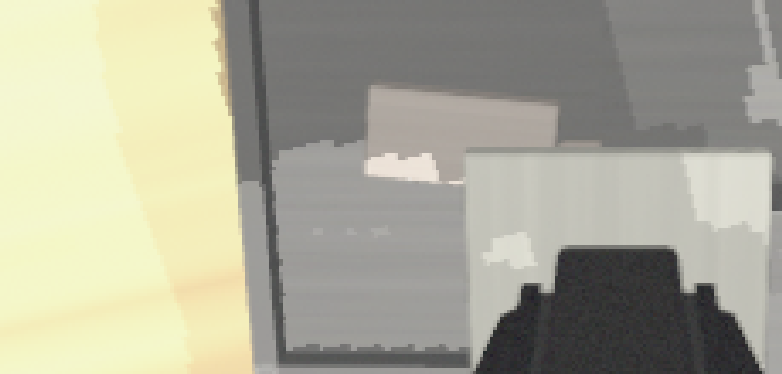

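```bash
python3 -c "
from h import *
d=cam('wrist'); k=onplane(d,[[263.8,200.6],[208.8,195.3],[207.5,221]],.027); print(np.round(np.c_[(k-M)@U,(k-M)@V]*1e3,1))
"
```

```text
[[-13.7  12.9]
 [-56.1  16.9]
 [-58.3  -3.8]]
```

>>> send_rows(
  delta_pos=[
    [0,1,0],
    [0,2,0],
    [0,3,0],
    [0,3,0],
    [0,3,-5],
    [0,3,-12],
    [0,3,-20],
    [0,3,-30],
    [0,3,-42],
    [0,3,-56],
    [0,3,-70],
    [0,3,-85],
  ],
  spin=[0,0,0,0,0,0,0,0,0,0,0,0],
  fingers=[0,0,0,0,0,0,0,0,0,0,0,0],
)

```text
t: 28.1
tcp_pos: [0.5442, 0.0291, 0.2175]
tool_rot: [[-0.972, 0.237, 0.001], [0.237, 0.972, -0.0], [-0.001, 0.0, -1.0]]
ft_force: [0.2, -0.3, -2.3]
width: 0.0197
```

>>> send_rows(
  delta_pos=[
    [0,0,-20],
    [0,0,-40],
    [0,0,-60],
    [0,0,-80],
    [0,0,-100],
    [0,0,-115],
    [0,0,-123],
    [0,0,-124],
    [0,0,-124],
  ],
  spin=[0,0,0,0,0,0,0,0,0],
  fingers=[0,0,0,0,0,0,0,0,0],
)

```text
t: 28.85
tcp_pos: [0.5441, 0.0292, 0.3397]
tool_rot: [[-0.972, 0.237, 0.0], [0.237, 0.972, -0.0], [-0.0, 0.0, -1.0]]
ft_force: [-1.1, -0.2, -1.3]
width: 0.02
```

```bash
python3 -c "
from h import *
goal(.5285,-.2412,.340,78.33); pp()
d=cam('side'); save(d,'side12.png')
x0,y0,k=205,145,6
c=cv2.imread('pics/side12.png')[y0:y0+115,x0:x0+110]; c=cv2.resize(c,None,fx=k,fy=k,interpolation=cv2.INTER_CUBIC)[:600]; cv2.imwrite('pics/side12c.png',np.clip(255*(c/255.)**.5,0,255).astype(np.uint8))
"
```

```text
delta mm [ -48.8 -266.4   -0.3] spin -0.0352 cur yaw 76.32 pos [0.5441 0.0292 0.3397] F [-1.1 -0.2 -1.3] [0.01 0.   0.05] w 0.02 t 28.85
tilt z [ 5.e-04 -0.e+00 -1.e+00] q [-0.045 -0.158  1.722 -0.     1.577 -1.377]
plate x 2.2 y 0.5 z 339.7
```

View pics/side12c.png

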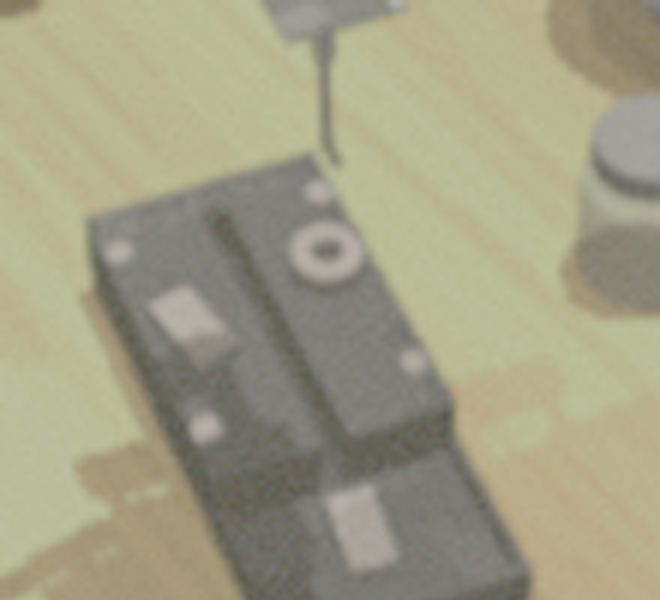

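>>> send_rows(
  delta_pos=[
    [-2,-12,0],
    [-7,-38,0],
    [-13,-70,0],
    [-19,-105,0],
    [-26,-140,0],
    [-32,-175,0],
    [-38,-208,0],
    [-43,-236,0],
    [-47,-256,0],
    [-49,-266,0],
    [-49,-266,0],
    [-49,-266,0],
  ],
  spin=[0,0,0,0,0,-0.01,-0.02,-0.035,-0.035,-0.035,-0.035,-0.035],
  fingers=[0,0,0,0,0,0,0,0,0,0,0,0],
)

```text
t: 29.9
tcp_pos: [0.5284, -0.2408, 0.3384]
tool_rot: [[-0.979, 0.203, -0.001], [0.203, 0.979, 0.002], [0.002, 0.001, -1.0]]
ft_force: [0.2, -0.2, -1.4]
width: 0.02
```

```bash
python3 -c "
from h import *
goal(.5285,-.2412,.149,78.33)
d=cam('side'); save(d,'side13.png')
x0,y0,k=275,180,5
c=cv2.imread('pics/side13.png')[y0:y0+115,x0:x0+110]; c=cv2.resize(c,None,fx=k,fy=k,interpolation=cv2.INTER_CUBIC)[:600]; cv2.imwrite('pics/side13c.png',np.clip(255*(c/255.)**.5,0,255).astype(np.uint8))
"
```

```text
delta mm [ -0.6  -0.6 189.4] spin -0.001 cur yaw 78.27 pos [ 0.5284 -0.2408  0.3384] F [ 0.2 -0.2 -1.4] [ 0.04  0.01 -0.08] w 0.02 t 29.9
tilt z [-0.0015  0.0015 -1.    ] q [-5.200e-01 -7.600e-02  1.649e+00  1.000e-03  1.571e+00 -1.887e+00]
```

View pics/side13c.png

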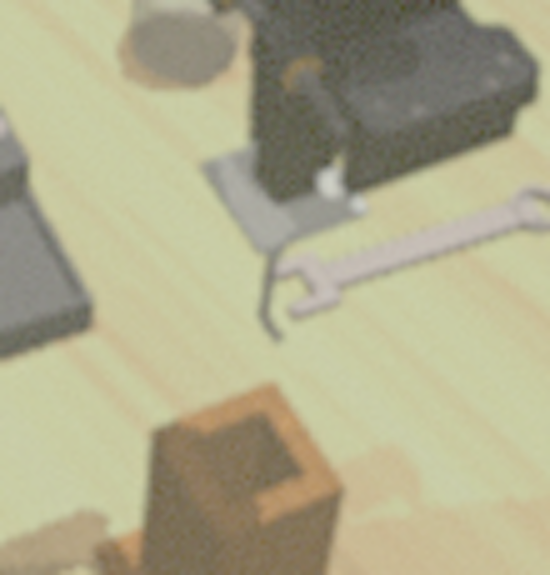

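Same pose as when it was lifted out, so I lower 190 mm again, with a check partway.

>>> send_rows(
  delta_pos=[
    [0,0,15],
    [0,0,40],
    [0,0,65],
    [0,0,90],
    [0,0,110],
    [0,0,130],
    [0,0,148],
    [0,0,163],
    [0,0,173],
    [0,0,180],
    [0,0,183],
    [0,0,183],
  ],
  spin=[0,0,0,0,0,0,0,0,0,0,0,0],
  fingers=[0,0,0,0,0,0,0,0,0,0,0,0],
)

```text
t: 30.95
tcp_pos: [0.5286, -0.2403, 0.1559]
tool_rot: [[-0.979, 0.202, -0.001], [0.202, 0.979, 0.0], [0.001, 0.0, -1.0]]
ft_force: [0.1, 0.0, -1.7]
width: 0.0196
```

>>> send_rows(
  delta_pos=[
    [0,0,2],
    [0,0,4],
    [0,0,6],
    [0,0,6],
    [0,0,6],
  ],
  spin=[0,0,0,0,0],
  fingers=[0,0,0,0,0],
)

```text
t: 31.37
tcp_pos: [0.5288, -0.241, 0.1506]
tool_rot: [[-0.979, 0.202, 0.0], [0.202, 0.979, -0.0], [-0.0, -0.0, -1.0]]
ft_force: [-0.0, 0.5, -1.5]
width: 0.0201
```

>>> send_rows(
  delta_pos=[
    [0,0,0.7],
    [0,0,1.4],
    [0,0,2],
    [0,0,2],
  ],
  spin=[0,0,0,0],
  fingers=[0,0,0,0],
)

```text
t: 31.7
tcp_pos: [0.5289, -0.241, 0.1489]
tool_rot: [[-0.979, 0.202, 0.0], [0.202, 0.979, -0.0], [-0.0, -0.0, -1.0]]
ft_force: [-1.1, 0.6, 0.7]
width: 0.0198
```

>>> send_rows(
  delta_pos=[
    [0,0,0.5],
    [0,0,1],
    [0,0,1],
  ],
  spin=[0,0,0],
  fingers=[0,0,0],
)

```text
t: 31.95
tcp_pos: [0.5289, -0.241, 0.1488]
tool_rot: [[-0.979, 0.202, 0.0], [0.202, 0.979, -0.0], [-0.0, -0.0, -1.0]]
ft_force: [-3.0, 2.6, 5.8]
width: 0.0201
```

Collar is on the rim at the same height as at pickup. Release gently and retreat up.

>>> send_rows(
  delta_pos=[
    [0,0,-1],
    [0,0,-1],
    [0,0,-1],
    [0,0,-1],
    [0,0,-1],
    [0,0,-1],
    [0,0,-1],
  ],
  spin=[0,0,0,0,0,0,0],
  fingers=[0,0.22,0.26,0.32,0.4,0.5,0.5],
)

```text
t: 32.53
tcp_pos: [0.5287, -0.2409, 0.1483]
tool_rot: [[-0.979, 0.202, -0.0], [0.202, 0.979, 0.0], [0.0, 0.0, -1.0]]
ft_force: [0.5, -0.2, 0.7]
width: 0.0447
```

>>> send_rows(
  delta_pos=[
    [0,0,-10],
    [0,0,-25],
    [0,0,-45],
    [0,0,-70],
    [0,0,-95],
    [0,0,-120],
    [0,0,-145],
    [0,0,-160],
    [0,0,-160],
    [0,0,-160],
    [0,0,-160],
  ],
  spin=[0,0,0,0,0,0,0,0,0,0,0],
  fingers=[0.5,0.5,0.5,0.5,0.5,0.5,0.5,0.5,0.5,0.5,0.5],
)

```text
t: 33.45
tcp_pos: [0.5282, -0.2405, 0.3066]
tool_rot: [[-0.979, 0.202, -0.002], [0.202, 0.979, 0.001], [0.003, 0.001, -1.0]]
ft_force: [-0.4, -0.5, -0.5]
width: 0.0475
```

```bash
python3 -c "
from h import *
goal(.5285,-.2412,.149,78.33)
d=cam('side'); save(d,'side14.png')
x0,y0,k=205,155,4
c=cv2.imread('pics/side14.png')[y0:y0+150,x0:x0+170]; c=cv2.resize(c,None,fx=k,fy=k,interpolation=cv2.INTER_CUBIC)[:600]; cv2.imwrite('pics/side14c.png',np.clip(255*(c/255.)**.5,0,255).astype(np.uint8))
d=cam('wrist'); save(d,'wrist14.png'); d=cam('top'); save(d,'top14.png')
c=cv2.imread('pics/top14.png')[170:270,180:380]; c=cv2.resize(c,None,fx=4,fy=4,interpolation=cv2.INTER_CUBIC); cv2.imwrite('pics/top14c.png',np.clip(255*(c/255.)**.5,0,255).astype(np.uint8))
"
```

```text
delta mm [ -0.8  -0.7 157.6] spin -0.0001 cur yaw 78.32 pos [ 0.5282 -0.2405  0.3066] F [-0.4 -0.5 -0.5] [0.03 0.02 0.02] w 0.0475 t 33.45
tilt z [-0.0023  0.0013 -1.    ] q [-0.52  -0.069  1.694 -0.     1.519 -1.887]
```

View pics/side14c.png

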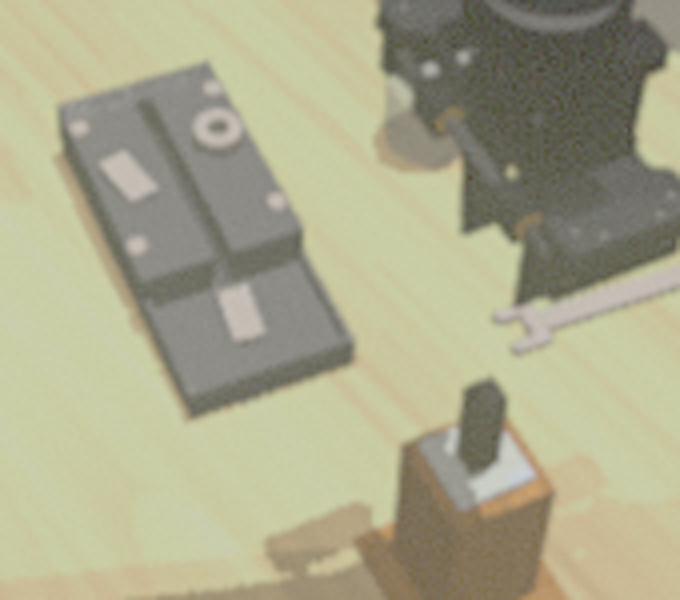

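View pics/wrist14.png

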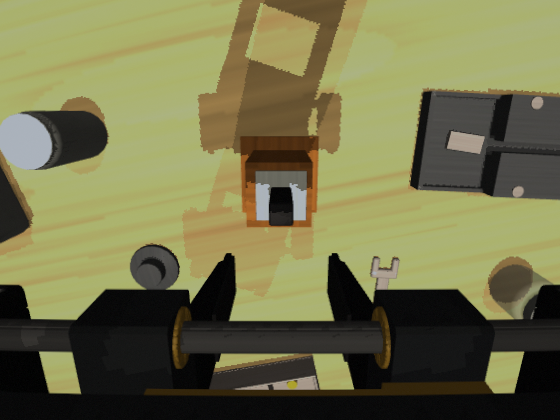

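View pics/top14c.png

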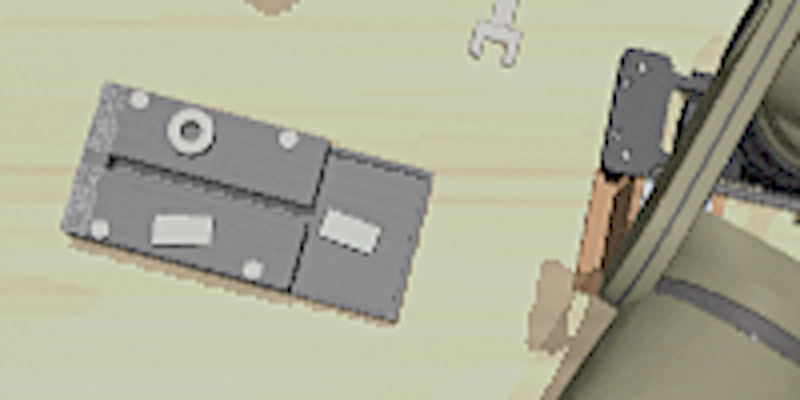

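```bash
python3 -c "
from h import *
print(bot.hand_in()); print(bot.state()['t'])"
```

```text
the job is handed in; nothing more can be done
None
the job is handed in; nothing more can be done
```

The key is out on the apron, the hook is back upright in its stand, and I handed the job in at about 33.5 s of the 67 s.

**What I did:**
- The first lift showed the toe at right angles to the jaws. I set the hook back, regripped it a quarter turn round so the pull lay along the jaws, and lifted it again.
- I lowered the hook through the slit behind the key and felt the floor at a tool height of 129 mm, with about 7–8 N on it.
- With the toe about 1 mm off the floor, I dragged the key out. The wrist force read about 8 N as the key met the spring balls and 4–6 N while passing them.
- I lowered the hook into the stand until the collar touched the rim, at the same height as when I picked it up, then released it and moved clear.

**Last checks:**
- **Key:** the wrist picture taken just before I lifted the hook put the key's rear end about 14 mm clear of the mouth. The last top picture gave roughly 10 mm. Its centre is about 36 mm out, and it is turned a few degrees.
- **Hook:** it stands upright with the collar on the rim in the side and wrist pictures. I judged this by eye rather than measuring the angle.
- **Other things:** the spare key, bearing and wrench looked unmoved in the last pictures. I did not measure any of the other things for movement.
- **Disagreement:** the cameras disagreed by about 2–3 mm on the sideways position of the slit. I steered between the two values, and the hook went in without touching the sides.

The hand-in gave no verdict, so I can't confirm how it was judged.

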